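Wind out the bird bath and hold the rose over it

ROBOT

A 6-joint arm with a two-finger parallel gripper is mounted at the origin on the work surface. World frame = base frame: x ahead of the robot, y to its left, z up, the work surface at z = 0. Lengths are in mm, angles in rad, forces in N, time in s.
With the tool pointing down it reaches from about 275 to 825 mm from the base axis. Payload 4.9 kg.
Tool frame: the origin (TCP) lies on the centre line of the jaws, within the pads' length; the fingertips stand ahead of it and the grasp point (between the pads) is the TCP (tip_extent is the x of the fingertips in the tool frame, in mm); x points along the fingers, z is the direction in which the jaws open and shut, and the axes are right-handed (so a half turn about x gives the same grasp; the last joint's range is limited). The gripper opens to 85 mm and grips with 20 to 120 N. Pads are 22 mm wide; open, the fingers measure 114 mm over their backs; the gripper's body (76 mm by 85 mm) begins 54 mm behind the grasp point. The pads swing forward as they close: fully open they stand 13 mm farther back than shut.
Start: joints at [1.022, 0.326, -0.193, 1.052, 0, 1.437], TCP at [221.65, 503.378, 224.681] pointing down, gripper open.
Joint ranges: [-2.65, 2.65], [-0.97, 1.79], [-1.3, 1.35], [-1.93, 2.1], [-1.47, 1.37], [-3.14, 3.14]. Speed limits (rad/s): [2.57, 2.57, 3.14, 3.14, 3.14, 3.14].

INTERFACE

Orientations are given as a unit quaternion [x, y, z, w].
In Python, from workcell import get_obs, read_camera, close_job, regions_of, tip_extent gives the robot as it stands. The module is installed in compiled form; this text tells all that it offers.
- The arm moves only by the tool step_arm, never from a script. Its argument "plan" is a list of rows, each an object with "travel": the shift along the world's x, y, z in cm, a list of three; "spin": the turn about the world's z in degrees. In form: [{"travel": [tx, ty, tz], "spin": spin}, ...]. A call has 1 to 10 rows; each row shifts and turns the pose as measured when the row begins; what a row does not reach is not made up. A row lasts 1/10 s, in which the tool goes at most 50 mm and 8.59 degrees, less where a joint would pass 70% of its speed; a pose out of reach is approached as far as the arm can. A call is refused whole if a number of a shift passes 5 or a number of a turn 8.59, either way. A call with a gripper value outside its range is refused whole. "jaw" is the finger opening in cm, from 0 to 8.54, set as the call begins (left out, the last holds). The fingers move at their own pace and stop on an object; "grip_force" is the grip in N (left out, the last holds). Time passes only in rows, so rows that do not move let the fingers close. It gives the time, the measured TCP pose, the force and the opening at its end, in the units of the state.
- get_obs(): the state, without advancing time (a new reading comes with each control period).
- read_camera(name): name is "side" or "top"; returns a dict with "pixels" (480x640x3 uint8, blue, green, red), "range_z" (480x640 float32, mm along the optical axis (not along the pixel's ray), 0 where there is no reading), "fx", "fy", "cx", "cy" (pixels), "k1" (the pictures are not rectified: a ray, as slopes to the right and down, at radius r is drawn at 1 + k1 r^2 times it, then the intrinsics apply), "view" (4x4, takes a point from world to camera coordinates). Camera axes: x right, y down, z forward; pixel columns grow to the right and rows downward; lengths in mm; the calibration is good to about 2 mm. A picture is of the moment at which its call begins.
- close_job(): hands the job in, once; it reports no verdict.
Trained networks look in a picture, given as the dict that the camera call returned (one of the last four; its "shot" number tells which), for a name from the list of things; names that differ only in an ending like _2 or _b are one class to them, and where a whole thing is asked for, a point or a joint stands for the part that bears it (a point fixed in the world has none). Each returns a list of dicts, best first, with "conf" (0 to 1); they miss things now and then, are a little off and sometimes report something else, mostly with a low value. They report only what shows in the picture. A call takes as long as a camera call.
- regions_of(picture, label): "region" (480x640 bool, what is visible of it) and "position" ([row, column] in pixels, amid what is visible of it).
The state is a dict: "t": time; "joint_positions": joint angles; "qvel": joint speeds; "effort": joint torques, N m; "position": TCP position; "tool_rot": TCP orientation; "contact_force": force on the tool from outside, world axes, zero at the start; "moment": the same for the moment, N m; "opening": finger opening in mm.
Only numpy, scipy, OpenCV 4.12 (cv2) and the standard library are available. Lean on these libraries where they do the work, as an engineer would, in place of code of your own. Each camera call takes 0.05 s, during which the arm holds its last target.

TASK

Wind the red-handled crank clockwise until the bird bath dish has come all the way out from under its hood to the stop, and only then pick the aluminium watering rose with the green grip off the pine shelf. Carry it over the things in between without disturbing any of them and hold it still and level, spray face down, centred over the dish with its long side along the dish's long side (either way round), about 20 mm above the rim, never letting it touch the dish or the bench slide. Finish while still holding it there, so that I can push the hose on and rinse the dish.

Things in the scene. Friction and masses are not known exactly. Their poses are not given: they have to be found in the camera images.
- slide_bench: Bench slide fixed on the robot's right: plywood base 250 x 500 mm, long along its y. Origin at table height below where the dish stands when fully out; z up. The dish runs along +y, 210 mm in all. A pine hood (290 mm along x, top at 146 mm, pots on it to 201 mm) covers y = -365 to -130 mm. The crank's green gear box, 100 x 100 x 50 mm, is centred at y = +185 mm.
- crank (a joint): Turn of the crank about its upright axis, rad. 0 = dish fully under the hood; grows when turned clockwise seen from above; 12.6 is the hard stop, dish fully out (16.7 mm of dish travel per rad, about two turns from the start). Turns easily (a few newtons at the handle), no spring, stays where it is left.
- crank_axis (a point): Point on the crank's upright axis, at mid-height of the red handle (104 mm above the table). Fixed.
- handle (a point): Middle of the crank's upright red handle: a freely spinning round sleeve 22 mm across, 55 mm tall, its middle 104 mm and top 131 mm above the table, 45 mm from the crank's axis. The steel crank arm below it has its top 75 mm above the table. At joint value 0 the handle lies in the bench slide's +x direction from the axis; it travels with the crank.
- dish_rim (a point): Centre of the mouth of the bird bath dish at rim height (80 mm above the table). Blue glazed oblong ceramic dish, 200 mm along this point's x, 140 mm along its y, 42 mm tall, wall 8 mm, with a small white bird at the (+x, +y) corner standing 30 mm above the rim. Fixed on the carriage and travels with it. z up.
- pine_shelf: Low fixed pine shelf on the robot's left, 380 mm along x, 360 mm along y (from -160 to +200 mm), top surface 50 mm above the table. Origin at table height. A hook rail on two posts, its top 320 mm above the table, runs along its outer side at y = +190 mm with a green hand fork and other tools hanging from it (inner faces at y = +156 mm).
- rose: Aluminium watering rose, loose, 0.13 to 0.22 kg, spray face down on the pine shelf. Head 100 mm along its x, 44 mm along y, 22 mm tall (31 at the middle). Upright green grip 26 x 26 mm, square to the head, on its middle, from 31 to 78 mm above the face. A slanting 16 mm hose spigot runs from x = +36 to +82 mm, up to 53 mm above the face. Origin at the centre of the spray face (underside); z up.
- jar: Bystander: glass jar with steel lid, 68 mm across, 130 mm tall, loose on the pine shelf in the row between the rose and the bench slide. Origin at the centre of its underside.
- flowerpot: Bystander: terracotta flowerpot, 74 mm across, 85 mm tall, loose in the same row on the shelf. Origin at the centre of its underside.
- tin: Bystander: yellow-labelled tin, 66 mm across, 105 mm tall, loose in the same row on the shelf. Origin at the centre of its underside.
- twine_spool: Bystander: spool, 60 mm across, 60 mm tall, loose on the table beyond the crank. Origin at the centre of its underside.

How it is judged:
By the outcome, as a careful person would: the job done as asked, in the order asked, and still so for the second after the job is handed in, while the arm keeps its last pose, push and grip.
It also fails if it takes over 72 s, if anything falls off the work surface, if the arm or the gripper's body presses on something with over 40 N, if the wrist force passes 120 N, or if a joint passes its speed limit or range.

## Working session

There is one attempt and no reset: what is moved stays moved. The work goes in short steps, Python scripts to look and compute and a tool call to move; the robot and the scene stay as the last step left them, time stands still between calls to the robot, and variables do not carry over. Pictures are saved under pics/ and viewed, and the job is handed in when it is done.

Besides the shell and the picture viewer there is one more tool, called as name(argument=value, ...) on one line, values as JSON. step_arm: Moves the arm, as the interface text tells. Its arguments: {"type":"object","properties":{"plan":{"type":"array"},"jaw":{"type":"number"},"grip_force":{"type":"number"}},"required":["plan"]}

```bash
ls; mkdir -p pics; cat > h.py <<'E'
import numpy as np, cv2
from workcell import *
def save(p,name): cv2.imwrite(f'pics/{name}.png',p['pixels'])
def pts(p,mask=None):
    r=p['range_z']; m=r>0
    if mask is not None: m=m&mask
    v,u=np.nonzero(m)
    K=np.array([[p['fx'],0,p['cx']],[0,p['fy'],p['cy']],[0,0,1.]])
    q=cv2.undistortPoints(np.stack([u,v],1).astype(float)[:,None],K,np.array([p['k1'],0,0,0.]))[:,0]
    z=r[v,u]; c=np.c_[q*z[:,None],z]
    V=np.array(p['view']); return (c-V[:3,3])@V[:3,:3]
E
python3 - <<'E'
from h import *
o=get_obs(); print(o); print(tip_extent if not callable(tip_extent) else tip_extent())
for n in ['top','side']:
    p=read_camera(n); save(p,n+'0'); V=np.array(p['view']); print(n,p['fx'],p['k1'],(-V[:3,:3].T@V[:3,3]).round())
    for l in ['slide_bench','crank','handle','dish_rim','pine_shelf','rose','jar','flowerpot','tin','twine_spool']:
        R=regions_of(p,l)
        for x in R[:2]:
            P=pts(p,x['region'])
            if len(P): print(l,round(x['conf'],2),np.array(x['position']).round(),len(P),np.percentile(P,[2,50,98],axis=0).round().tolist())
E
```

```text
pics
{'t': 0.0, 'joint_positions': array([ 1.02177380e+00,  3.26937181e-01, -1.93600761e-01,  1.05204278e+00,
        4.68387994e-05,  1.43658402e+00]), 'qvel': array([ 0.00054971,  0.00237437,  0.00195766,  0.00047103, -0.00098822,
       -0.00110374]), 'effort': array([-6.85246669e-04, -4.43401766e+01,  2.62439382e+01,  1.53612538e-02,
       -8.83143662e-05, -1.36015050e-06]), 'position': array([221.3157488 , 502.83179707, 223.89912392]), 'tool_rot': array([-0.38657937,  0.59282159,  0.38606753,  0.59166783]), 'contact_force': array([-0.45645951,  0.41238059, -0.59481932]), 'moment': array([ 0.03184038,  0.05506223, -0.00048216]), 'opening': 85.6606790631725}
19.0
top 613.3401654646976 -0.18778496872381517 [ 345.   -9. 1341.]
slide_bench 0.82 [249. 452.] 33608 [[396.0, -525.0, 12.0], [548.0, -305.0, 67.0], [680.0, 31.0, 199.0]]
crank 0.6 [224. 305.] 564 [[564.0, -16.0, 49.0], [598.0, 4.0, 75.0], [639.0, 28.0, 132.0]]
handle 0.65 [225. 302.] 517 [[565.0, -14.0, 66.0], [597.0, 5.0, 75.0], [632.0, 28.0, 132.0]]
dish_rim 0.79 [254. 451.] 743 [[449.0, -323.0, 15.0], [538.0, -310.0, 69.
[... 1336 characters left out ...]
, [718.0, 520.0, 319.0]]
rose 0.67 [149. 256.] 641 [[511.0, 300.0, 51.0], [549.0, 332.0, 83.0], [631.0, 372.0, 129.0]]
jar 0.81 [179. 223.] 1888 [[392.0, 169.0, 60.0], [419.0, 178.0, 133.0], [451.0, 218.0, 182.0]]
jar 0.25 [143. 228.] 14630 [[350.0, 152.0, 5.0], [504.0, 470.0, 51.0], [720.0, 521.0, 319.0]]
flowerpot 0.73 [170. 276.] 1208 [[516.0, 172.0, 53.0], [543.0, 187.0, 123.0], [579.0, 237.0, 137.0]]
tin 0.69 [165. 318.] 1369 [[618.0, 176.0, 54.0], [640.0, 186.0, 118.0], [675.0, 230.0, 156.0]]
twine_spool 0.84 [219. 382.] 857 [[697.0, 8.0, 1.0], [716.0, 25.0, 41.0], [750.0, 62.0, 61.0]]
twine_spool 0.6 [178. 223.] 1923 [[392.0, 169.0, 57.0], [419.0, 178.0, 131.0], [452.0, 216.0, 182.0]]
```

View pics/top0.png

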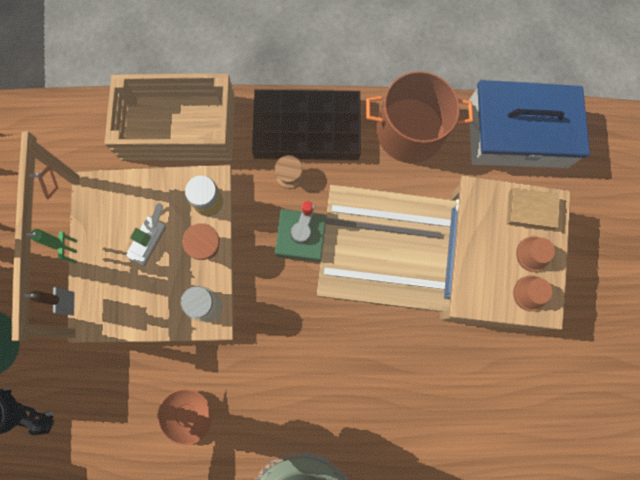

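View pics/side0.png

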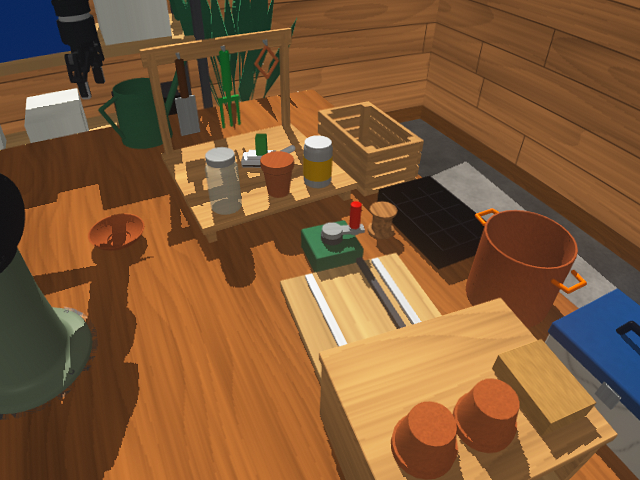

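The top view shows the rose with its grip at pixel (141,237) and spigot towards (158,212). The handle is at (307,207), the crank axis at (301,232), and the dish edge shows at the hood near column 452. Next I'll measure these precisely.

```bash
cat > meas.py <<'E'
from h import *
def rect(P):
    (c,s,a)=cv2.minAreaRect(P[:,:2].astype(np.float32)); return np.round(c,1),np.round(s,1),round(a,1)
def sel(P,x,y,z): return P[(P[:,0]>x[0])&(P[:,0]<x[1])&(P[:,1]>y[0])&(P[:,1]<y[1])&(P[:,2]>z[0])&(P[:,2]<z[1])]
if __name__=='__main__':
  for n in ['top','side']:
    p=read_camera(n); P=pts(p); print(n)
    q=sel(P,(340,720),(-580,-250),(141,150)); print('hood',rect(q))
    q=sel(P,(490,680),(-70,60),(46,54)); print('gear',len(q),rect(q))
    q=sel(P,(540,680),(-70,60),(70,80)); print('arm',len(q),rect(q))
    q=sel(P,(540,680),(-70,60),(88,128)); print('handle side',len(q),q.mean(0).round(1),rect(q))
    q=sel(P,(540,680),(-70,60),(128,136)); print('handle top',len(q),q.mean(0).round(1),rect(q))
    q=sel(P,(490,660),(290,395),(122,134)); print('grip top',len(q),q.mean(0).round(1),rect(q))
    q=sel(P,(490,660),(290,395),(68,90)); print('head',len(q),rect(q))
    q=sel(P,(490,660),(290,395),(58,120)); print('head+sp',len(q),rect(q))
    q=sel(P,(380,460),(150,245),(172,188)); print('jar',len(q),rect(q))
    q=sel(P,(500,600),(150,260),(130,145)); print('pot',len(q),rect(q))
    q=sel(P,(600,700),(150,260),(150,162)); print('tin',len(q),rect(q))
    q=sel(P,(680,770),(0,80),(55,68)); print('spool',len(q),rect(q))
    q=sel(P,(300,760),(130,540),(46,54)); print('shelf',len(q),rect(q))
    q=sel(P,(300,760),(100,640),(310,325)); print('rail',len(q),rect(q))
    q=sel(P,(380,700),(-250,-70),(10,24)); print('base',len(q),rect(q))
E
python3 meas.py
```

```text
top
hood (array([ 534.3, -419.1]), array([237.3, 292.1]), 83.7)
gear 1390 (array([582.4,  10.7]), array([ 99.3, 100.3]), 83.8)
arm 355 (array([603.3,   7.8]), array([39.5, 81.6]), 82.0)
handle side 56 [619.2  -2.8 112.6] (array([622.5,  -4.2]), array([16.9, 19.6]), 35.0)
handle top 69 [625.1  -3.  131.1] (array([625.4,  -2.9]), array([19.7, 18.7]), 41.2)
grip top 148 [560.  341.  127.4] (array([560. , 341.2]), array([26.2, 24.5]), 67.3)
head 721 (array([566.6, 338.4]), array([ 45. , 114.7]), 63.8)
head+sp 993 (array([570.2, 325. ]), array([ 70.1, 132.3]), 66.4)
jar 759 (array([423.5, 204.8]), array([58.4, 58.8]), 66.4)
pot 1029 (array([549.7, 210.1]), array([74.2, 71.9]), 89.4)
tin 666 (array([648.2, 211.2]), array([58.8, 59.6]), 67.1)
spool 517 (array([723.7,  40.1]), array([56.7, 58.5]), 18.8)
shelf 20114 (array([554.5, 338. ]), array([417.2, 361.8]), 2.7)
rail 1900 (array([529.8, 497.2]), array([379.9,  38.4]), 2.8)
base 7968 (array([ 563.2, -160. ]), array([180. , 271.6]), 90.0)
side
hood (array([ 535.2, -421.1]), array([235.5, 291.5]), 83.5)
gear 1109 (array([582.6,   6.9]), arr
[... 192 characters left out ...]
  -7.5 130.2] (array([625. ,  -7.5]), array([21.9, 18.8]), 17.9)
grip top 83 [560.2 336.9 127.4] (array([561.5, 339.8]), array([28.6, 26.6]), 67.4)
head 246 (array([570.2, 329.2]), array([ 43.8, 126.1]), 60.6)
head+sp 502 (array([572.4, 327.4]), array([ 44.7, 134.3]), 60.6)
jar 416 (array([424.7, 202.1]), array([58.7, 57.4]), 69.5)
pot 517 (array([549.4, 206.8]), array([72.3, 73.5]), 49.8)
tin 307 (array([650.8, 209.8]), array([59.8, 60.6]), 2.1)
spool 377 (array([723.4,  36.1]), array([58.4, 56.7]), 64.6)
shelf 7079 (array([553. , 336.6]), array([412.8, 368.2]), 2.4)
rail 870 (array([527.8, 503.6]), array([378.5,  21.5]), 2.9)
base 7142 (array([ 563.3, -160. ]), array([179.8, 268.3]), 90.0)
```

```bash
python3 - <<'E'
from h import *; from meas import sel,rect
from scipy.spatial.transform import Rotation as R
o=get_obs(); M=R.from_quat(o['tool_rot']).as_matrix(); print(M.round(3)); print('jaw deg',np.degrees(np.arctan2(M[1,2],M[0,2])))
p=read_camera('top')
P=pts(p)
q=sel(P,(560,605),(-15,35),(70,110)); print('hub',len(q),q.mean(0),q[:,2].max())
# rose head fits
q=sel(P,(490,660),(290,395),(66,78)); print(rect(q),len(q))
im=p['pixels'][190:290,90:230]; cv2.imwrite('pics/rosecrop.png',cv2.resize(im,None,fx=5,fy=5,interpolation=cv2.INTER_CUBIC))
E
```

```text
[[ 0.    -0.915  0.403]
 [ 0.     0.403  0.915]
 [-1.    -0.     0.   ]]
jaw deg 66.23282067449824
hub 287 [583.28987659  10.12400869  74.52137222] 82.49768384242564
(array([560.1, 341.9]), array([46.6, 99.8]), 64.3) 410
```

View pics/rosecrop.png

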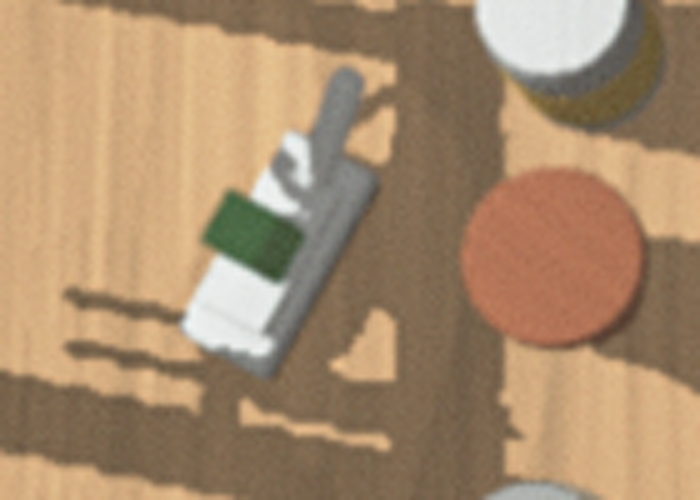

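step_arm(plan=[{"travel":[0,0,4],"spin":0},{"travel":[0,-2,4],"spin":0},{"travel":[2.9,-3.6,0],"spin":0},{"travel":[2.9,-3.6,0],"spin":0},{"travel":[2.9,-3.6,0],"spin":0},{"travel":[2.9,-3.6,0],"spin":0},{"travel":[2.9,-3.6,0],"spin":0},{"travel":[2.9,-3.6,0],"spin":0},{"travel":[2.9,-3.6,0],"spin":0},{"travel":[2.9,-3.6,0],"spin":0}], jaw=6, grip_force=20)

```text
t: 2.25
position: [457.1, 187.2, 308.5]
tool_rot: [-0.39, 0.588, 0.39, 0.592]
contact_force: [0.3, 0.3, 1.1]
opening: 60.0
```

The crop confirms the rose's yaw at about -25.7°, with its spigot pointing up and right. The jaws already stand at 66°, close to the 64° needed.

step_arm(plan=[{"travel":[2.8,-3.2,0],"spin":0},{"travel":[2.8,-3.2,0],"spin":0},{"travel":[2.8,-3.2,0],"spin":0},{"travel":[2.8,-3.2,0],"spin":0},{"travel":[2.8,-3.2,0],"spin":0},{"travel":[2.8,-3.2,-3],"spin":0},{"travel":[0,0,-3],"spin":0},{"travel":[0,0,0],"spin":0}], jaw=5)

```text
t: 3.05
position: [633.0, -18.7, 249.0]
tool_rot: [-0.389, 0.588, 0.386, 0.595]
contact_force: [-1.6, 0.4, 0.1]
opening: 50.1
```

step_arm(plan=[{"travel":[-0.8,1.3,0],"spin":0},{"travel":[0,0,-3],"spin":0},{"travel":[0,0,-3],"spin":0},{"travel":[0,0,-1],"spin":0},{"travel":[0,0,0],"spin":0}])

```text
t: 3.55
position: [624.8, -0.3, 185.3]
tool_rot: [-0.391, 0.585, 0.386, 0.596]
contact_force: [0.9, 0.0, 1.0]
opening: 50.0
```

```bash
python3 - <<'E'
from h import *; from meas import sel
o=get_obs(); print(o['position'],tip_extent)
for n in ['top','side']:
    p=read_camera(n); save(p,n+'1'); P=pts(p)
    q=sel(P,(540,680),(-70,60),(84,134)); print(len(q),q.mean(0) if len(q) else 0)
E
```

```text
[ 6.24758885e+02 -2.77088882e-01  1.85274047e+02] 19.0
0 0
259 [622.79120754 -11.31187979 112.2163191 ]
```

View pics/side1.png

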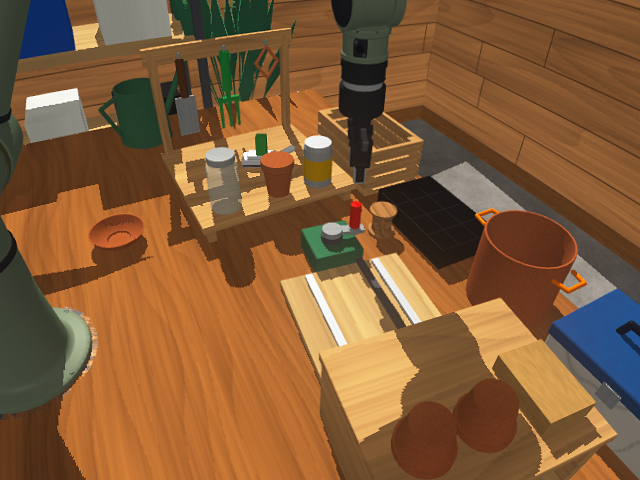

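The side view shows the gripper above the handle at (355,215), clear of the spool. I'll descend and grip.

step_arm(plan=[{"travel":[0,-0.5,-2],"spin":0},{"travel":[0,0,-2.5],"spin":0},{"travel":[0,0,-2.0],"spin":0},{"travel":[0,0,0],"spin":0}])

```text
t: 4.05
position: [631.5, -5.4, 129.7]
tool_rot: [-0.396, 0.58, 0.382, 0.601]
contact_force: [-0.7, -0.2, -0.2]
opening: 49.8
```

step_arm(plan=[{"travel":[0,0,0],"spin":0},{"travel":[0,0,0],"spin":0},{"travel":[0,0,0],"spin":0},{"travel":[0,0,0],"spin":0}], jaw=1.5, grip_force=20)

```text
t: 4.45
position: [635.2, -5.6, 136.2]
tool_rot: [-0.398, 0.578, 0.38, 0.603]
contact_force: [-0.3, 0.1, 0.0]
opening: 14.8
```

```bash
python3 - <<'E'
from h import *
o=get_obs(); print(o['position'],o['contact_force'],o['opening'])
for n in ['top','side']:
    p=read_camera(n); save(p,n+'2'); 
cv2.imwrite('pics/c2.png',cv2.resize(p['pixels'][100:300,240:480],None,fx=3,fy=3))
E
```

```text
[635.15517371  -5.57982411 136.21496306] [-0.26458303  0.13849472  0.03719489] 14.815052498397574
```

View pics/c2.png

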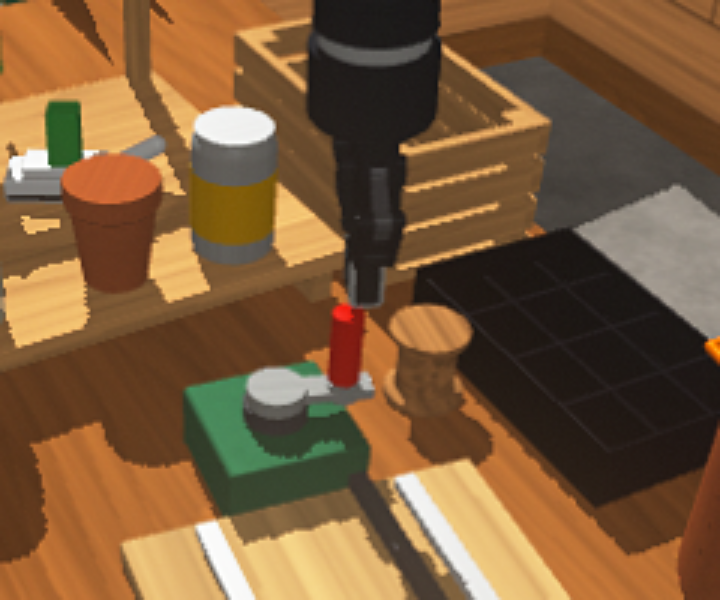

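The handle was missed: the fingers closed beside it and above it. The arm creeps even during rows that don't move, so I'll look into that drift before going on.

```bash
cat > st.py <<'E'
from h import *
from scipy.spatial.transform import Rotation as R
def st():
    o=get_obs(); M=R.from_quat(o['tool_rot']).as_matrix()
    print(o['t'],'pos',o['position'].round(1),'appr',M[:,0].round(4),'jaw',M[:,2].round(4),round(np.degrees(np.arctan2(M[1,2],M[0,2])),2),'F',np.round(o['contact_force'],1),'op',round(o['opening'],1))
    print(' q',o['joint_positions'].round(4),'qd',o['qvel'].round(3),'eff',o['effort'].round(2))
if __name__=='__main__': st()
E
python3 -c "
from st import *
st()
for i in range(4): read_camera('top'); st()
"
```

```text
4.55 pos [635.1  -5.6 136. ] appr [ 4.300e-02 -9.000e-04 -9.991e-01] jaw [0.3941 0.9189 0.0161] 66.79 F [ 0.2 -0.6  0.9] op 14.9
 q [-0.1271  0.5159 -0.1362  0.8759  0.0045  0.2784] qd [ 0.001  0.008 -0.009 -0.003 -0.001  0.002] eff [ 2.000e-02 -5.296e+01  2.515e+01 -3.200e-01  2.000e-02  0.000e+00]
4.6 pos [634.8  -5.6 135.6] appr [ 4.230e-02 -9.000e-04 -9.991e-01] jaw [0.3941 0.9189 0.0159] 66.78 F [ 0.4 -0.1 -0.1] op 15.1
 q [-0.1271  0.5162 -0.1366  0.8758  0.0045  0.2785] qd [ 0.     0.006 -0.008 -0.001  0.    -0.001] eff [ 1.000e-02 -5.316e+01  2.529e+01 -3.500e-01  2.000e-02  0.000e+00]
4.65 pos [634.6  -5.5 135.3] appr [ 4.170e-02 -8.000e-04 -9.991e-01] jaw [0.3941 0.9189 0.0157] 66.79 F [-0.5  0.3 -0.6] op 15.2
 q [-0.1271  0.5165 -0.137   0.8758  0.0045  0.2784] qd [-0.002  0.006 -0.004 -0.003 -0.001  0.001] eff [ 1.000e-02 -5.317e+01  2.528e+01 -3.600e-01  1.000e-02  0.000e+00]
4.7 pos [634.5  -5.5 135.1] appr [ 4.150e-02 -8.000e-04 -9.991e-01] jaw [0.3942 0.9189 0.0157] 66.78 F [ 0.7 -0.2  0.3] op 15.2
 q [-0.1271  0.5166 -0.1371  0.8758  0.0045  0.2785] qd [ 0.001  0.001 -0.003 -0.003 -0.     0.   ] eff [ 1.000e-02 -5.314e+01  2.523e+01 -3.500e-01  1.000e-02  0.000e+00]
4.75 pos [634.4  -5.5 135. ] appr [ 4.120e-02 -7.000e-04 -9.992e-01] jaw [0.3942 0.9189 0.0156] 66.78 F [-1.1 -0.3 -0.2] op 14.8
 q [-0.1272  0.5168 -0.1373  0.8758  0.0045  0.2785] qd [ 0.001  0.003 -0.001 -0.002  0.     0.001] eff [ 0.000e+00 -5.310e+01  2.519e+01 -3.400e-01  1.000e-02  0.000e+00]
```

step_arm(plan=[{"travel":[0,0,0],"spin":0}])

```text
t: 4.85
position: [634.3, -5.5, 134.8]
tool_rot: [-0.397, 0.578, 0.381, 0.602]
contact_force: [-0.5, 0.2, -0.2]
opening: 14.9
```

```bash
python3 st.py
```

```text
4.85 pos [634.3  -5.5 134.8] appr [ 4.090e-02 -7.000e-04 -9.992e-01] jaw [0.3942 0.9189 0.0155] 66.78 F [-0.5  0.2 -0.2] op 14.9
 q [-0.1272  0.5169 -0.1374  0.8758  0.0045  0.2784] qd [-0.001  0.001 -0.001  0.001  0.    -0.001] eff [ 0.000e+00 -5.302e+01  2.513e+01 -3.400e-01  1.000e-02 -0.000e+00]
```

step_arm(plan=[{"travel":[0,0,2],"spin":0}])

```text
t: 4.95
position: [632.0, -5.2, 152.1]
tool_rot: [-0.396, 0.58, 0.382, 0.601]
contact_force: [-1.2, -0.1, -0.0]
opening: 15.5
```

```bash
python3 -c "
from st import *
st()
for i in range(3): read_camera('top'); st()
"
```

```text
4.95 pos [632.   -5.2 152.1] appr [ 3.510e-02  1.000e-04 -9.994e-01] jaw [0.3944 0.9189 0.0139] 66.77 F [-1.2 -0.1 -0. ] op 15.5
 q [-0.1273  0.5022 -0.1143  0.9194  0.0045  0.2785] qd [ 0.001 -0.193  0.3    0.466  0.     0.001] eff [-2.000e-02 -5.197e+01  2.500e+01 -1.620e+00  1.000e-02 -0.000e+00]
5.0 pos [634.9  -5.5 157.2] appr [ 4.230e-02 -9.000e-04 -9.991e-01] jaw [0.3941 0.9189 0.0159] 66.78 F [ 1.4 -0.5  2.6] op 15.3
 q [-0.1271  0.4977 -0.1082  0.9228  0.0045  0.2785] qd [-0.001 -0.015  0.021 -0.076  0.001 -0.001] eff [ -0.35 -41.64  19.06  -0.46  -0.     0.  ]
5.05 pos [635.8  -5.7 156.9] appr [ 0.0446 -0.0012 -0.999 ] jaw [0.3941 0.9189 0.0165] 66.79 F [ 1.7  0.3 -0.1] op 14.8
 q [-0.1272  0.498  -0.1088  0.9196  0.0045  0.2784] qd [-0.001  0.013 -0.03  -0.045 -0.    -0.001] eff [ 6.000e-02 -5.123e+01  2.442e+01  4.600e-01  1.000e-02  0.000e+00]
5.1 pos [635.3  -5.6 155.8] appr [ 0.0435 -0.0011 -0.9991] jaw [0.3941 0.9189 0.0162] 66.79 F [-0.6  1.2 -0.3] op 15.0
 q [-0.1272  0.4988 -0.1103  0.9183  0.0045  0.2784] qd [ 0.001  0.016 -0.028 -0.013 -0.001  0.   ] eff [ 4.000e-02 -5.319e+01  2.599e+01 -8.000e-02  2.000e-02  0.000e+00]
```

step_arm(plan=[{"travel":[0,0,3],"spin":0},{"travel":[0,0,3],"spin":0},{"travel":[0,0,3],"spin":0},{"travel":[0,0,3],"spin":0}], jaw=5)

```text
t: 5.5
position: [630.3, -5.1, 270.2]
tool_rot: [-0.394, 0.582, 0.383, 0.599]
contact_force: [-0.1, -0.5, 0.4]
opening: 49.8
```

```bash
python3 -c "
from st import *
st()
for i in range(3): read_camera('top')
st()
"
```

```text
5.5 pos [630.3  -5.1 270.2] appr [ 2.940e-02  7.000e-04 -9.996e-01] jaw [0.3945 0.9188 0.0123] 66.76 F [-0.1 -0.5  0.4] op 49.8
 q [-0.1273  0.4326  0.082   1.191   0.0045  0.2785] qd [-0.001 -0.118  0.568  0.706  0.    -0.   ] eff [ 1.200e-01 -5.111e+01  2.581e+01 -1.200e+00  1.000e-02 -0.000e+00]
5.65 pos [632.   -5.3 271.7] appr [ 3.460e-02  1.000e-04 -9.994e-01] jaw [0.3944 0.9188 0.0137] 66.77 F [ 0.4  0.1 -1. ] op 50.0
 q [-0.1273  0.431   0.0831  1.1887  0.0045  0.2785] qd [-0.     0.03  -0.061 -0.022 -0.     0.001] eff [ 5.000e-02 -5.304e+01  2.904e+01  8.000e-02  2.000e-02 -0.000e+00]
```

step_arm(plan=[{"travel":[-0.7,0,-5],"spin":0}])

```text
t: 5.75
position: [630.0, -5.9, 226.6]
tool_rot: [-0.399, 0.577, 0.379, 0.604]
contact_force: [1.1, -0.3, -0.2]
opening: 50.0
```

```bash
cat > w.py <<'E'
from st import *
import sys
n=int(sys.argv[1]) if len(sys.argv)>1 else 2
for i in range(n): read_camera('top')
st()
E
python3 w.py
```

```text
5.85 pos [617.4  -4.4 212.7] appr [ 0.0173  0.0023 -0.9998] jaw [0.3947 0.9188 0.0089] 66.75 F [-0.8 -0.3 -1.7] op 50.1
 q [-0.1289  0.4454 -0.0445  1.0639  0.0045  0.277 ] qd [ 0.002 -0.018  0.16   0.112  0.001  0.   ] eff [-1.500e-01 -5.701e+01  3.043e+01 -2.420e+00  0.000e+00 -1.000e-02]
```

step_arm(plan=[{"travel":[0,0,-5],"spin":0}])

```text
t: 5.95
position: [621.9, -4.9, 176.0]
tool_rot: [-0.394, 0.583, 0.384, 0.598]
contact_force: [1.4, -0.5, 0.9]
opening: 50.2
```

```bash
python3 w.py
```

```text
6.05 pos [614.3  -4.  166.7] appr [ 0.0059  0.0037 -1.    ] jaw [0.3948 0.9187 0.0057] 66.74 F [-1.1  0.3 -0.1] op 50.1
 q [-0.1289  0.481  -0.1092  0.9752  0.0045  0.277 ] qd [ 0.002 -0.043  0.1    0.086 -0.    -0.   ] eff [-1.300e-01 -5.444e+01  2.764e+01 -1.760e+00  2.000e-02  0.000e+00]
```

```bash
python3 w.py 3
```

```text
6.2 pos [619.9  -4.7 173.8] appr [ 0.019   0.0021 -0.9998] jaw [0.3947 0.9188 0.0094] 66.75 F [0.7 0.3 0.3] op 50.0
 q [-0.1288  0.4755 -0.0992  0.9775  0.0045  0.277 ] qd [-0.    -0.022  0.022 -0.009  0.     0.003] eff [ 1.000e-02 -4.972e+01  2.435e+01 -2.000e-02  1.000e-02  0.000e+00]
```

step_arm(plan=[{"travel":[0.3,-0.1,-2.7],"spin":0}])

```text
t: 6.3
position: [627.7, -6.1, 152.9]
tool_rot: [-0.395, 0.581, 0.383, 0.599]
contact_force: [1.1, -0.4, -0.8]
opening: 50.0
```

```bash
python3 w.py 2
```

```text
6.4 pos [623.4  -5.8 147. ] appr [ 0.0191  0.002  -0.9998] jaw [0.3948 0.9187 0.0094] 66.75 F [-0.3 -0.2  0.3] op 49.9
 q [-0.1299  0.5034 -0.1259  0.9229  0.0045  0.2761] qd [-0.001 -0.021  0.016  0.051  0.001  0.   ] eff [-9.000e-02 -5.343e+01  2.656e+01 -1.170e+00  2.000e-02 -0.000e+00]
```

step_arm(plan=[{"travel":[0.5,0,-2.0],"spin":0}])

```text
t: 6.5
position: [631.1, -6.1, 131.4]
tool_rot: [-0.394, 0.583, 0.384, 0.598]
contact_force: [-0.4, -0.4, 0.1]
opening: 49.6
```

```bash
python3 w.py 5
```

```text
6.75 pos [629.1  -5.9 128.8] appr [ 0.0208  0.0018 -0.9998] jaw [0.3947 0.9188 0.0099] 66.75 F [-1.1  0.1  0.4] op 50.0
 q [-0.1288  0.5282 -0.1341  0.8881  0.0045  0.2771] qd [ 0.001 -0.005 -0.004 -0.008 -0.001 -0.   ] eff [-2.000e-02 -5.249e+01  2.449e+01 -1.400e-01  1.000e-02  0.000e+00]
```

step_arm(plan=[{"travel":[-0.4,0,-1.1],"spin":0}])

```text
t: 6.85
position: [627.2, -6.1, 120.4]
tool_rot: [-0.394, 0.583, 0.384, 0.598]
contact_force: [-0.3, -0.7, -0.4]
opening: 50.2
```

```bash
python3 w.py 4
```

```text
7.05 pos [624.7  -5.8 117.9] appr [ 0.0203  0.0019 -0.9998] jaw [0.3947 0.9188 0.0097] 66.75 F [-0.2 -0.5 -0.4] op 49.9
 q [-0.1296  0.5312 -0.1598  0.8599  0.0045  0.2762] qd [-0.001  0.     0.009 -0.001  0.     0.   ] eff [ 0.000e+00 -5.282e+01  2.419e+01 -1.700e-01  1.000e-02 -0.000e+00]
```

step_arm(plan=[{"travel":[0,0,0],"spin":0},{"travel":[0,0,0],"spin":0},{"travel":[0,0,0],"spin":0},{"travel":[0,0,0],"spin":0}], jaw=1, grip_force=25)

```text
t: 7.45
position: [624.9, -5.7, 118.6]
tool_rot: [-0.392, 0.584, 0.386, 0.597]
contact_force: [0.2, 0.4, -2.0]
opening: 20.1
```

```bash
python3 w.py 1
```

```text
7.5 pos [625.   -5.7 118.6] appr [ 0.0211  0.0022 -0.9998] jaw [0.3947 0.9188 0.0103] 66.75 F [ 0.  -0.2  0.1] op 19.8
 q [-0.1296  0.5305 -0.1591  0.8606  0.0049  0.2763] qd [-0.001 -0.001 -0.001 -0.002  0.    -0.   ] eff [ 8.000e-02 -5.304e+01  2.456e+01 -2.200e-01  4.000e-02 -0.000e+00]
```

```bash
cat > arc.py <<'E'
from st import *
import sys
C=np.array([582.8,9.0])
n=int(sys.argv[1]); step=float(sys.argv[2]); w=int(sys.argv[3]) if len(sys.argv)>3 else 0
for i in range(w): read_camera('top')
st()
o=get_obs(); d=o['position'][:2]-C; th=np.degrees(np.arctan2(d[1],d[0])); print('r',np.hypot(*d).round(1),'ang',th.round(1))
p=o['position'][:2]
a=np.radians(th-step*np.arange(n+1)); q=C+45*np.c_[np.cos(a),np.sin(a)]
print((np.diff(q,axis=0)/10).round(2).tolist(), 'dz',(118-o['position'][2])/10)
E
python3 arc.py 5 10
```

```text
7.5 pos [625.   -5.7 118.6] appr [ 0.0211  0.0022 -0.9998] jaw [0.3947 0.9188 0.0103] 66.75 F [ 0.  -0.2  0.1] op 19.8
 q [-0.1296  0.5305 -0.1591  0.8606  0.0049  0.2763] qd [-0.001 -0.001 -0.001 -0.002  0.    -0.   ] eff [ 8.000e-02 -5.304e+01  2.456e+01 -2.200e-01  4.000e-02 -0.000e+00]
r 44.6 ang -19.2
[[-0.32, -0.72], [-0.44, -0.65], [-0.55, -0.56], [-0.64, -0.46], [-0.71, -0.34]] dz -0.05848181058221939
```

step_arm(plan=[{"travel":[-0.32,-0.72,0],"spin":0},{"travel":[-0.44,-0.65,0],"spin":0},{"travel":[-0.55,-0.56,0],"spin":0},{"travel":[-0.64,-0.46,0],"spin":0},{"travel":[-0.71,-0.34,0],"spin":0}])

```text
t: 8.0
position: [597.8, -33.0, 118.6]
tool_rot: [-0.392, 0.582, 0.387, 0.598]
contact_force: [0.4, 3.8, -0.3]
opening: 19.9
```

```bash
python3 arc.py 10 10 1
```

```text
8.05 pos [596.3 -33.3 118.5] appr [ 0.0218  0.0064 -0.9997] jaw [0.3935 0.9192 0.0145] 66.82 F [-0.8  2.5  1.1] op 20.0
 q [-0.1848  0.4837 -0.2397  0.8272  0.0103  0.2199] qd [ 0.012  0.014  0.028  0.016 -0.011  0.018] eff [-1.080e+00 -4.773e+01  2.529e+01 -1.040e+00 -5.600e-01 -2.000e-02]
r 44.5 ang -72.3
[[-0.77, -0.17], [-0.78, -0.04], [-0.78, 0.1], [-0.75, 0.23], [-0.7, 0.36], [-0.62, 0.47], [-0.53, 0.58], [-0.42, 0.66], [-0.3, 0.72], [-0.17, 0.77]] dz -0.05230489630321813
```

step_arm(plan=[{"travel":[-0.77,-0.17,0],"spin":0},{"travel":[-0.78,-0.04,0],"spin":0},{"travel":[-0.78,0.1,0],"spin":0},{"travel":[-0.75,0.23,0],"spin":0},{"travel":[-0.7,0.36,0],"spin":0},{"travel":[-0.62,0.47,0],"spin":0},{"travel":[-0.53,0.58,0],"spin":0},{"travel":[-0.42,0.66,0],"spin":0}])

```text
t: 8.85
position: [542.2, -11.0, 118.7]
tool_rot: [-0.393, 0.58, 0.385, 0.6]
contact_force: [6.6, 1.3, -6.9]
opening: 19.8
```

```bash
python3 arc.py 10 10 1
```

```text
8.9 pos [541.6  -9.8 118.7] appr [ 0.0304  0.0067 -0.9995] jaw [0.3929 0.9194 0.0181] 66.86 F [ 6.1  1.9 -5.3] op 20.0
 q [-0.1611  0.3851 -0.4012  0.7556  0.0115  0.2432] qd [-0.009  0.01   0.017  0.007  0.003 -0.021] eff [-2.310e+00 -4.516e+01  2.249e+01  1.540e+00 -8.900e-01  4.000e-02]
r 45.3 ang -155.4
[[-0.26, 0.74], [-0.13, 0.77], [0.01, 0.78], [0.14, 0.77], [0.27, 0.73], [0.4, 0.68], [0.51, 0.6], [0.6, 0.5], [0.68, 0.39], [0.74, 0.26]] dz -0.06699277437884063
```

step_arm(plan=[{"travel":[-0.26,0.74,0],"spin":0},{"travel":[-0.13,0.77,0],"spin":0},{"travel":[0.01,0.78,0],"spin":0},{"travel":[0.14,0.77,0],"spin":0},{"travel":[0.27,0.73,0],"spin":0},{"travel":[0.4,0.68,0],"spin":0},{"travel":[0.51,0.6,0],"spin":0},{"travel":[0.6,0.5,0],"spin":0},{"travel":[0.68,0.39,0],"spin":0}])

```text
t: 9.8
position: [561.6, 49.6, 118.5]
tool_rot: [-0.396, 0.584, 0.382, 0.597]
contact_force: [-1.1, -2.9, 0.3]
opening: 20.1
```

```bash
python3 arc.py 10 10 1
```

```text
9.85 pos [563.   50.2 118.6] appr [ 0.0267 -0.0057 -0.9996] jaw [0.3949 0.9187 0.0053] 66.74 F [ 0.9 -0.6 -0.5] op 19.9
 q [-0.0391  0.4267 -0.3344  0.7828 -0.0047  0.3669] qd [-0.011 -0.011 -0.026 -0.015  0.012 -0.019] eff [ 6.100e-01 -4.899e+01  2.232e+01  3.600e-01  2.200e-01  2.000e-02]
r 45.7 ang 115.6
[[0.73, 0.28], [0.77, 0.14], [0.78, 0.01], [0.77, -0.13], [0.74, -0.26], [0.68, -0.38], [0.61, -0.5], [0.51, -0.6], [0.4, -0.68], [0.28, -0.73]] dz -0.05994831306776689
```

step_arm(plan=[{"travel":[0.73,0.28,0],"spin":0},{"travel":[0.77,0.14,0],"spin":0},{"travel":[0.78,0.01,0],"spin":0},{"travel":[0.77,-0.13,0],"spin":0},{"travel":[0.74,-0.26,0],"spin":0},{"travel":[0.68,-0.38,0],"spin":0},{"travel":[0.61,-0.5,0],"spin":0},{"travel":[0.51,-0.6,0],"spin":0},{"travel":[0.4,-0.68,0],"spin":0}])

```text
t: 10.75
position: [624.2, 28.2, 118.4]
tool_rot: [-0.394, 0.586, 0.384, 0.595]
contact_force: [-6.1, -0.6, 5.2]
opening: 19.9
```

```bash
python3 arc.py 10 10 1
```

```text
10.8 pos [624.8  26.9 118.4] appr [ 0.0189 -0.0051 -0.9998] jaw [0.3958 0.9183 0.0028] 66.69 F [-4.7 -1.8  4.6] op 19.8
 q [-0.0731  0.5328 -0.1556  0.8632 -0.0037  0.3338] qd [ 0.006 -0.009 -0.017 -0.009 -0.002  0.019] eff [ 2.320e+00 -5.175e+01  2.518e+01 -2.000e+00  6.100e-01 -4.000e-02]
r 45.6 ang 23.1
[[0.24, -0.75], [0.11, -0.78], [-0.03, -0.78], [-0.16, -0.77], [-0.29, -0.73], [-0.41, -0.67], [-0.52, -0.58], [-0.62, -0.48], [-0.69, -0.37], [-0.75, -0.24]] dz -0.040110103225499925
```

step_arm(plan=[{"travel":[0.24,-0.75,0],"spin":0},{"travel":[0.11,-0.78,0],"spin":0},{"travel":[-0.03,-0.78,0],"spin":0},{"travel":[-0.16,-0.77,0],"spin":0},{"travel":[-0.29,-0.73,0],"spin":0},{"travel":[-0.41,-0.67,0],"spin":0},{"travel":[-0.52,-0.58,0],"spin":0},{"travel":[-0.62,-0.48,0],"spin":0},{"travel":[-0.69,-0.37,0],"spin":0}])

```text
t: 11.7
position: [601.9, -31.4, 118.6]
tool_rot: [-0.391, 0.582, 0.388, 0.599]
contact_force: [0.8, 4.2, 0.8]
opening: 19.7
```

```bash
python3 arc.py 10 10 1
```

```text
11.75 pos [600.5 -31.9 118.5] appr [ 0.0217  0.0083 -0.9997] jaw [0.3934 0.9192 0.0162] 66.83 F [-1.3  2.4  1.7] op 20.0
 q [-0.182   0.4907 -0.2277  0.8325  0.0121  0.2227] qd [ 0.011  0.012  0.027  0.017 -0.009  0.02 ] eff [-1.450e+00 -4.806e+01  2.537e+01 -1.190e+00 -7.400e-01 -2.000e-02]
r 44.5 ang -66.5
[[-0.74, -0.25], [-0.78, -0.12], [-0.78, 0.02], [-0.77, 0.16], [-0.73, 0.29], [-0.67, 0.41], [-0.59, 0.52], [-0.49, 0.61], [-0.37, 0.69], [-0.25, 0.74]] dz -0.052495441733047696
```

step_arm(plan=[{"travel":[-0.74,-0.25,0],"spin":0},{"travel":[-0.78,-0.12,0],"spin":0},{"travel":[-0.78,0.02,0],"spin":0},{"travel":[-0.77,0.16,0],"spin":0},{"travel":[-0.73,0.29,0],"spin":0},{"travel":[-0.67,0.41,0],"spin":0},{"travel":[-0.59,0.52,0],"spin":0},{"travel":[-0.49,0.61,0],"spin":0},{"travel":[-0.37,0.69,0],"spin":0}])

```text
t: 12.65
position: [541.9, -10.1, 118.7]
tool_rot: [-0.395, 0.58, 0.383, 0.601]
contact_force: [5.0, 0.6, -6.0]
opening: 20.2
```

```bash
python3 arc.py 10 10 1
```

```text
12.7 pos [541.3  -8.9 118.6] appr [ 0.033   0.0041 -0.9994] jaw [0.3936 0.9191 0.0168] 66.82 F [ 4.5  1.5 -4. ] op 19.9
 q [-0.1582  0.3827 -0.4051  0.751   0.0093  0.2468] qd [-0.01   0.009  0.02   0.017  0.006 -0.024] eff [-1.960e+00 -4.469e+01  2.268e+01  1.230e+00 -6.100e-01  3.000e-02]
r 45.2 ang -156.7
[[-0.25, 0.74], [-0.11, 0.78], [0.02, 0.78], [0.16, 0.77], [0.29, 0.73], [0.41, 0.67], [0.52, 0.59], [0.62, 0.49], [0.69, 0.37], [0.74, 0.25]] dz -0.064969601097377
```

step_arm(plan=[{"travel":[-0.25,0.74,0],"spin":0},{"travel":[-0.11,0.78,0],"spin":0},{"travel":[0.02,0.78,0],"spin":0},{"travel":[0.16,0.77,0],"spin":0},{"travel":[0.29,0.73,0],"spin":0},{"travel":[0.41,0.67,0],"spin":0},{"travel":[0.52,0.59,0],"spin":0},{"travel":[0.62,0.49,0],"spin":0},{"travel":[0.69,0.37,0],"spin":0}])

```text
t: 13.6
position: [562.8, 50.3, 118.5]
tool_rot: [-0.396, 0.584, 0.381, 0.597]
contact_force: [-0.5, -2.9, 1.4]
opening: 20.2
```

```bash
python3 arc.py 10 10 1
```

```text
13.65 pos [564.3  50.7 118.6] appr [ 0.0282 -0.0069 -0.9996] jaw [0.3959 0.9183 0.0048] 66.68 F [0.6 0.1 0.5] op 19.8
 q [-0.0374  0.4278 -0.3327  0.7819 -0.0059  0.3697] qd [-0.009 -0.01  -0.027 -0.015  0.014 -0.018] eff [ 7.000e-01 -4.902e+01  2.228e+01  3.600e-01  2.300e-01  2.000e-02]
r 45.7 ang 114.0
[[0.74, 0.25], [0.77, 0.12], [0.78, -0.01], [0.77, -0.15], [0.73, -0.28], [0.67, -0.4], [0.59, -0.52], [0.49, -0.61], [0.38, -0.69], [0.25, -0.74]] dz -0.05933752037244773
```

step_arm(plan=[{"travel":[0.74,0.25,0],"spin":0},{"travel":[0.77,0.12,0],"spin":0},{"travel":[0.78,-0.01,0],"spin":0},{"travel":[0.77,-0.15,0],"spin":0},{"travel":[0.73,-0.28,0],"spin":0},{"travel":[0.67,-0.4,0],"spin":0},{"travel":[0.59,-0.52,0],"spin":0},{"travel":[0.49,-0.61,0],"spin":0},{"travel":[0.38,-0.69,0],"spin":0}])

```text
t: 14.55
position: [624.7, 27.1, 118.4]
tool_rot: [-0.394, 0.586, 0.383, 0.596]
contact_force: [-6.1, -0.3, 5.5]
opening: 19.9
```

```bash
python3 arc.py 10 6 2; python3 - <<'E'
from h import *
p=read_camera('side'); save(p,'side3')
E
```

```text
14.65 pos [625.1  25.9 118.4] appr [ 0.0207 -0.0064 -0.9998] jaw [0.3969 0.9179 0.0023] 66.62 F [-4.1 -3.1  3.5] op 19.9
 q [-0.0741  0.532  -0.1569  0.8607 -0.0048  0.3339] qd [ 0.006 -0.006 -0.008 -0.008 -0.012  0.005] eff [ 1.340e+00 -5.065e+01  2.556e+01 -1.830e+00  9.900e-01 -5.000e-02]
r 45.5 ang 21.7
[[0.15, -0.45], [0.1, -0.46], [0.06, -0.47], [0.01, -0.47], [-0.04, -0.47], [-0.09, -0.46], [-0.14, -0.45], [-0.19, -0.43], [-0.23, -0.41], [-0.27, -0.38]] dz -0.04139508075477778
```

View pics/side3.png

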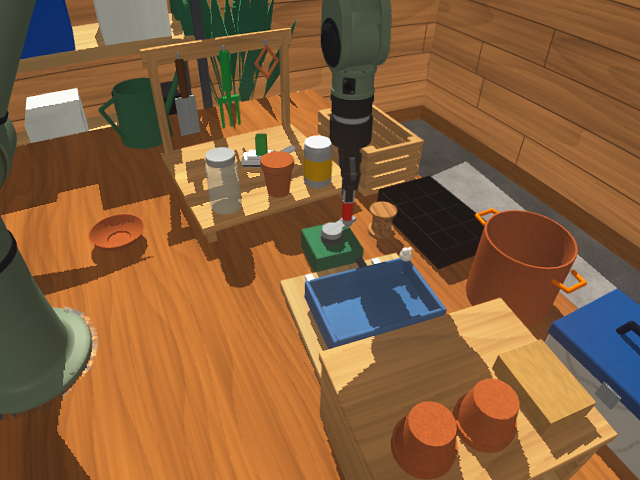

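The blue dish is nearly all the way out, with the bird at (405,253). I'll do the last 30° slowly and push into the stop.

step_arm(plan=[{"travel":[0.15,-0.45,0],"spin":0},{"travel":[0.1,-0.46,0],"spin":0},{"travel":[0.06,-0.47,0],"spin":0},{"travel":[0.01,-0.47,0],"spin":0},{"travel":[-0.04,-0.47,0],"spin":0}])

```text
t: 15.2
position: [627.7, 3.9, 118.4]
tool_rot: [-0.392, 0.585, 0.386, 0.597]
contact_force: [-4.4, 2.8, 4.0]
opening: 20.2
```

```bash
python3 arc.py 5 5 2
```

```text
15.3 pos [627.6   3.2 118.4] appr [ 1.920e-02  5.000e-04 -9.998e-01] jaw [0.396  0.9182 0.0081] 66.67 F [-4.9  1.   4.5] op 19.8
 q [-0.1138  0.5364 -0.1493  0.8661  0.0027  0.2935] qd [ 0.008 -0.001 -0.    -0.001 -0.014  0.008] eff [-6.800e-01 -5.135e+01  2.586e+01 -2.120e+00 -3.000e-02 -4.000e-02]
r 45.2 ang -7.4
[[-0.07, -0.39], [-0.1, -0.38], [-0.13, -0.37], [-0.17, -0.36], [-0.2, -0.34]] dz -0.042622656224665434
```

step_arm(plan=[{"travel":[-0.07,-0.39,0],"spin":0},{"travel":[-0.07,-0.39,0],"spin":0}])

```text
t: 15.5
position: [627.3, 2.1, 118.5]
tool_rot: [-0.389, 0.58, 0.39, 0.6]
contact_force: [-1.3, 12.3, 2.9]
opening: 19.8
```

```bash
python3 arc.py 5 5 2
```

```text
15.6 pos [627.4   2.2 118.5] appr [ 0.0221  0.0164 -0.9996] jaw [0.3923 0.9195 0.0238] 66.9 F [-2.  12.5  3. ] op 20.1
 q [-0.1236  0.5342 -0.1529  0.8637  0.0191  0.28  ] qd [ 0.007 -0.     0.001  0.003 -0.012  0.003] eff [-7.55e+00 -5.19e+01  2.55e+01 -1.58e+00 -3.28e+00 -1.00e-02]
r 45.1 ang -8.7
[[-0.08, -0.39], [-0.11, -0.38], [-0.14, -0.37], [-0.17, -0.35], [-0.2, -0.34]] dz -0.049324932962944955
```

step_arm(plan=[{"travel":[-0.1,-0.5,0],"spin":0}])

```text
t: 15.7
position: [627.3, 1.9, 118.5]
tool_rot: [-0.388, 0.577, 0.394, 0.602]
contact_force: [-1.4, 13.7, 0.8]
opening: 20.1
```

```bash
python3 arc.py 5 5 2
```

```text
15.8 pos [627.2   2.  118.5] appr [ 0.0243  0.0269 -0.9993] jaw [0.3893 0.9205 0.0342] 67.07 F [-1.  14.3  2.3] op 20.1
 q [-0.1293  0.5329 -0.1555  0.8618  0.0298  0.2714] qd [ 0.005  0.     0.003  0.003 -0.006  0.005] eff [-8.670e+00 -5.210e+01  2.536e+01 -1.380e+00 -3.800e+00 -1.000e-02]
r 45.0 ang -8.9
[[-0.08, -0.38], [-0.11, -0.38], [-0.14, -0.37], [-0.17, -0.35], [-0.2, -0.33]] dz -0.051454417530624144
```

The crank is at the stop: 14 N reaction, no further motion, and an angle of -8.9° against the -8.3° expected. I'll release it.

step_arm(plan=[{"travel":[0,0,0],"spin":0},{"travel":[0,0,0],"spin":0},{"travel":[0,0,0],"spin":0}], jaw=5)

```text
t: 16.1
position: [630.5, 2.5, 118.4]
tool_rot: [-0.389, 0.575, 0.393, 0.603]
contact_force: [0.3, -0.5, 1.2]
opening: 50.0
```

```bash
python3 w.py 2
```

```text
16.2 pos [630.2   2.4 118.4] appr [ 0.0294  0.0268 -0.9992] jaw [0.3878 0.921  0.0361] 67.17 F [0.3 0.4 0.4] op 49.8
 q [-0.1283  0.5344 -0.1535  0.8572  0.0303  0.2709] qd [-0.003 -0.003 -0.003  0.009  0.003 -0.001] eff [  0.14 -53.17  24.55  -0.26   0.1   -0.  ]
```

step_arm(plan=[{"travel":[0,0,3],"spin":0},{"travel":[0,0,3],"spin":0},{"travel":[0,0,3],"spin":0},{"travel":[0,0,4],"spin":0},{"travel":[0,0,4],"spin":0}])

```text
t: 16.7
position: [625.6, 0.4, 286.1]
tool_rot: [-0.386, 0.58, 0.395, 0.6]
contact_force: [0.2, 0.6, 1.0]
opening: 49.9
```

```bash
python3 w.py 6
```

```text
17.0 pos [625.1   0.7 283.5] appr [ 0.0148  0.0269 -0.9995] jaw [0.3909 0.9199 0.0305] 66.98 F [-0.4 -0.4 -1. ] op 50.3
 q [-0.1312  0.4312  0.1133  1.2416  0.0286  0.2708] qd [ 0.002  0.013 -0.013  0.002  0.001 -0.   ] eff [ 1.000e-02 -5.259e+01  2.857e+01 -1.200e-01  9.000e-02 -0.000e+00]
```

The tool picked up a tilt of about 1.7° while pushing into the stop. Chained upward moves cut the tilt that lies in the radial direction, so I'll spin the tool to bring the tilt into that direction first.

step_arm(plan=[{"travel":[0,0,0],"spin":-8.5},{"travel":[0,0,0],"spin":-8.5},{"travel":[0,0,0],"spin":-8.5},{"travel":[0,0,0],"spin":-8.5},{"travel":[0,0,0],"spin":-8.5},{"travel":[0,0,0],"spin":-8.5},{"travel":[0,0,0],"spin":-8.5}])

```text
t: 17.7
position: [618.6, 0.4, 268.8]
tool_rot: [-0.037, 0.702, 0.044, 0.71]
contact_force: [0.9, -0.5, -0.7]
opening: 50.1
```

```bash
python3 w.py 4;python3 - <<'E'
from h import *
p=read_camera('top'); save(p,'top4')
E
```

```text
17.9 pos [6.190e+02 4.000e-01 2.697e+02] appr [ 0.0127  0.0114 -0.9999] jaw [0.9923 0.1232 0.0141] 7.08 F [-0.  -0.3  0.5] op 50.0
 q [-0.125   0.4247  0.0688  1.2037  0.0129  1.3222] qd [-0.002 -0.006  0.012  0.001 -0.     0.007] eff [ 2.000e-02 -5.062e+01  2.739e+01 -9.000e-02  4.000e-02  4.000e-02]
```

View pics/top4.png

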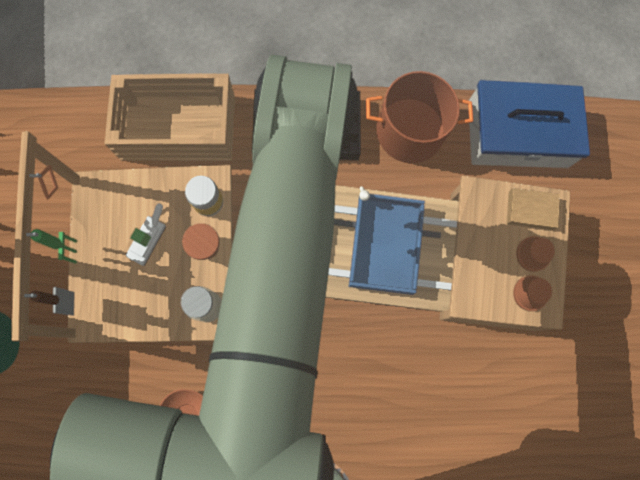

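The dish is out from under the hood, centred near (388,244) with the bird at (363,194). The tilt is now down to about 1°. I'll measure the dish here.

```bash
cat > dish.py <<'E'
from h import *; from meas import sel,rect
for n in ['top','side']:
    p=read_camera(n); P=pts(p)
    q=sel(P,(420,700),(-270,-80),(73,84)); print(n,'rim',len(q),rect(q),np.median(q[:,2]))
    r=regions_of(p,'dish_rim')
    if r:
        q=pts(p,r[0]['region']); q=q[(q[:,2]>74)&(q[:,2]<84)]; print(len(q),rect(q), r[0]['conf'])
    q=sel(P,(620,700),(-170,-60),(90,125)); print('bird',len(q),q.mean(0).round(1) if len(q) else 0)
    q=sel(P,(340,720),(-580,-250),(141,150)); print('hood',rect(q))
E
python3 dish.py
```

```text
top rim 1104 (array([ 562.6, -173.8]), array([141.7, 201.6]), 83.5) 78.26920966449296
1003 (array([ 562.2, -173.6]), array([141.2, 200.7]), 83.6) 0.81
bird 96 [ 659.4 -121.4  100.3]
hood (array([ 534.6, -418.4]), array([237.7, 291.8]), 83.5)
side rim 1837 (array([ 562.9, -175.8]), array([141.9, 200.9]), 83.7) 78.77709142568939
1674 (array([ 562.1, -175.8]), array([141.6, 199.4]), 83.7) 0.72
bird 111 [ 656.  -128.8   99.4]
hood (array([ 535.3, -420.6]), array([235.7, 291.8]), 83.3)
```

step_arm(plan=[{"travel":[0,0,3],"spin":0},{"travel":[0,0,3],"spin":0},{"travel":[-1.2,3.5,3],"spin":0},{"travel":[-1,4,2],"spin":0},{"travel":[0,4.5,2],"spin":0}])

```text
t: 18.65
position: [595.1, 117.8, 401.2]
tool_rot: [-0.037, 0.703, 0.044, 0.709]
contact_force: [1.0, 0.1, -0.4]
opening: 49.8
```

```bash
python3 w.py 3
```

```text
18.8 pos [596.2 120.  401.5] appr [ 0.011   0.0113 -0.9999] jaw [0.9926 0.1208 0.0123] 6.94 F [ 0.2  0.1 -0.4] op 50.0
 q [0.0719 0.3942 0.3504 1.5153 0.0105 1.5216] qd [-0.053  0.018 -0.055 -0.023 -0.022 -0.009] eff [  1.67 -50.79  28.82   0.24   0.23   0.08]
```

The dish centre is (562.5,-174.8), yaw -6.4°, which matches the expected fully-out position. On to the rose.

step_arm(plan=[{"travel":[-0.5,3.5,0],"spin":8.5},{"travel":[-0.5,3.5,0],"spin":8.5},{"travel":[-0.5,3.5,0],"spin":8.5},{"travel":[-0.5,3.5,0],"spin":8.5},{"travel":[-0.5,3.5,0],"spin":8.5},{"travel":[-0.5,3,0],"spin":8.5},{"travel":[0,0,0],"spin":5}], jaw=8)

```text
t: 19.5
position: [566.8, 323.2, 394.6]
tool_rot: [-0.37, 0.6, 0.378, 0.599]
contact_force: [-0.7, -0.4, -0.7]
opening: 80.0
```

```bash
python3 w.py 5
```

```text
19.75 pos [567.9 319.6 395.9] appr [-0.0051  0.008  -1.    ] jaw [0.4499 0.8931 0.0049] 63.26 F [0.4 0.2 0. ] op 80.2
 q [0.395  0.5082 0.5144 1.5786 0.0094 0.8616] qd [-0.004 -0.008  0.003  0.001  0.002 -0.003] eff [ 4.400e-01 -5.452e+01  2.737e+01 -0.000e+00  5.000e-02  0.000e+00]
```

step_arm(plan=[{"travel":[-0.7,2,-4],"spin":1}])

```text
t: 19.85
position: [564.7, 337.9, 361.2]
tool_rot: [-0.372, 0.596, 0.377, 0.604]
contact_force: [1.0, 0.9, -0.9]
opening: 79.7
```

```bash
python3 w.py 3
```

```text
20.0 pos [559.4 338.3 353.2] appr [-0.011   0.0049 -0.9999] jaw [ 4.353e-01  9.003e-01 -3.000e-04] 64.19 F [ 0.1 -1.3 -0.3] op 80.1
 q [0.4268 0.5068 0.4054 1.4773 0.009  0.8772] qd [-0.012 -0.024  0.104  0.036 -0.009 -0.003] eff [ 7.800e-01 -5.389e+01  2.627e+01 -4.700e-01  1.300e-01  2.000e-02]
```

step_arm(plan=[{"travel":[0,0,-5],"spin":0}])

```text
t: 20.1
position: [563.7, 339.1, 313.8]
tool_rot: [-0.373, 0.597, 0.378, 0.602]
contact_force: [0.8, 0.8, 0.7]
opening: 80.1
```

```bash
python3 w.py 3
```

```text
20.25 pos [558.  336.5 304.1] appr [-0.0169  0.0019 -0.9999] jaw [ 0.4368  0.8995 -0.0056] 64.1 F [-0.3 -0.6  0.1] op 80.0
 q [0.4253 0.5072 0.2846 1.3628 0.0087 0.8774] qd [ 0.002 -0.033  0.144  0.027  0.003 -0.001] eff [ 1.900e-01 -5.312e+01  2.515e+01 -4.000e-01  3.000e-02  0.000e+00]
```

step_arm(plan=[{"travel":[0,0,-5],"spin":0}])

```text
t: 20.35
position: [564.1, 338.5, 266.0]
tool_rot: [-0.372, 0.598, 0.378, 0.601]
contact_force: [1.5, 1.1, 2.0]
opening: 79.8
```

```bash
python3 w.py 6
```

```text
20.65 pos [560.7 337.6 260.5] appr [-0.0106  0.0047 -0.9999] jaw [ 4.371e-01  8.994e-01 -4.000e-04] 64.08 F [-0.5 -0.1  1. ] op 79.4
 q [0.4251 0.5163 0.191  1.2532 0.0086 0.8775] qd [ 0.003 -0.006 -0.011 -0.015  0.001 -0.002] eff [-8.000e-02 -5.390e+01  2.657e+01  1.600e-01  2.000e-02  0.000e+00]
```

step_arm(plan=[{"travel":[0,0.1,-5],"spin":0}])

```text
t: 20.75
position: [567.4, 341.5, 220.7]
tool_rot: [-0.373, 0.595, 0.378, 0.604]
contact_force: [1.2, 1.1, -0.3]
opening: 80.1
```

```bash
python3 w.py 5
```

```text
21.0 pos [561.9 339.1 213.3] appr [-0.008   0.0059 -1.    ] jaw [0.4371 0.8994 0.0018] 64.08 F [ 0.3 -0.1  1.1] op 80.2
 q [0.4265 0.5372 0.1063 1.1447 0.0087 0.8788] qd [ 0.001 -0.011  0.009 -0.011 -0.    -0.001] eff [-1.000e-02 -5.415e+01  2.583e+01  8.000e-02  3.000e-02  0.000e+00]
```

step_arm(plan=[{"travel":[0,0,-4.5],"spin":0}])

```text
t: 21.1
position: [567.9, 341.9, 177.2]
tool_rot: [-0.373, 0.595, 0.378, 0.604]
contact_force: [0.8, 0.3, -0.2]
opening: 80.3
```

```bash
python3 w.py 6; python3 - <<'E'
from h import *; from meas import *
p=read_camera('side'); save(p,'side5')
P=pts(p); q=sel(P,(530,590),(315,365),(95,134)); print(len(q),q.mean(0))
cv2.imwrite('pics/c5.png',cv2.resize(p['pixels'][40:220,180:400],None,fx=3.5,fy=3.5))
E
```

```text
21.4 pos [563.3 339.7 171. ] appr [-0.005   0.0073 -1.    ] jaw [0.4372 0.8994 0.0043] 64.08 F [ 0.5 -0.   0.1] op 79.8
 q [0.4264 0.5627 0.0398 1.0495 0.0087 0.8789] qd [-0.    -0.001 -0.004 -0.01   0.    -0.001] eff [-0.000e+00 -5.526e+01  2.558e+01  1.000e-01  3.000e-02 -0.000e+00]
200 [558.76105112 332.94309342 116.56526686]
```

View pics/c5.png

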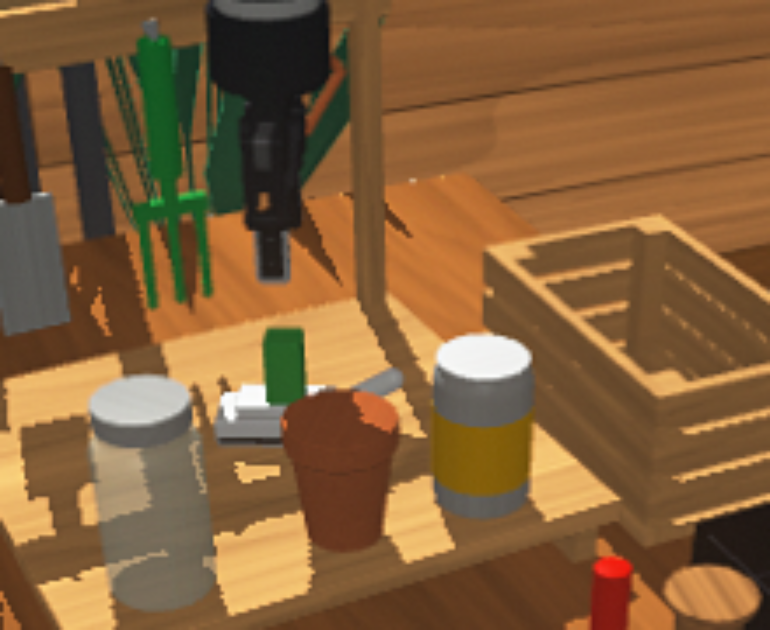

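The side view shows the gripper straight above the green grip at (285,365), clear of the pot and tin. I'll descend.

step_arm(plan=[{"travel":[-0.2,0,-3.5],"spin":0}])

```text
t: 21.55
position: [566.0, 341.8, 142.4]
tool_rot: [-0.373, 0.595, 0.378, 0.604]
contact_force: [1.4, 0.7, 0.1]
opening: 79.9
```

```bash
python3 w.py 5
```

```text
21.8 pos [561.8 340.  137.5] appr [-0.0037  0.0078 -1.    ] jaw [0.4371 0.8994 0.0054] 64.08 F [0.2 0.1 0.4] op 79.9
 q [ 0.4277  0.5846 -0.0116  0.9748  0.0086  0.8801] qd [ 0.    -0.006  0.012 -0.006 -0.    -0.   ] eff [ 3.000e-02 -5.546e+01  2.466e+01  6.000e-02  3.000e-02 -0.000e+00]
```

step_arm(plan=[{"travel":[-0.3,-0.1,-2.0],"spin":0}])

```text
t: 21.9
position: [562.1, 340.4, 121.9]
tool_rot: [-0.372, 0.596, 0.378, 0.603]
contact_force: [0.3, -0.5, -0.5]
opening: 80.2
```

```bash
python3 w.py 6
```

```text
22.2 pos [559.6 339.3 118.8] appr [-0.0021  0.0086 -1.    ] jaw [0.4371 0.8994 0.0068] 64.08 F [-0.1  0.4 -0.8] op 80.1
 q [ 0.4282  0.595  -0.044   0.9302  0.0087  0.8806] qd [-0.001 -0.002 -0.002 -0.006  0.002  0.001] eff [ 1.000e-02 -5.615e+01  2.468e+01  4.000e-02  3.000e-02 -0.000e+00]
```

step_arm(plan=[{"travel":[0.1,0,-0.3],"spin":0},{"travel":[0,0,0],"spin":0},{"travel":[0,0,0],"spin":0},{"travel":[0,0,0],"spin":0},{"travel":[0,0,0],"spin":0},{"travel":[0,0,0],"spin":0},{"travel":[0,0,0],"spin":0}], jaw=1.5, grip_force=50)

```text
t: 22.9
position: [562.5, 340.2, 118.3]
tool_rot: [-0.372, 0.597, 0.378, 0.602]
contact_force: [-0.1, 0.6, -0.4]
opening: 23.5
```

```bash
python3 w.py 3; python3 - <<'E'
from h import *; from meas import *
p=read_camera('side'); save(p,'side6')
cv2.imwrite('pics/c6.png',cv2.resize(p['pixels'][40:220,180:400],None,fx=3.5,fy=3.5))
E
```

```text
23.05 pos [562.5 340.2 118.4] appr [ 0.0016  0.0106 -0.9999] jaw [0.4371 0.8993 0.0102] 64.08 F [-0.   0.2 -0. ] op 23.5
 q [ 0.4275  0.5974 -0.041   0.9265  0.009   0.8799] qd [-0.001 -0.001 -0.001  0.     0.001  0.002] eff [-5.000e-02 -5.662e+01  2.483e+01  6.000e-02  0.000e+00  0.000e+00]
```

View pics/c6.png

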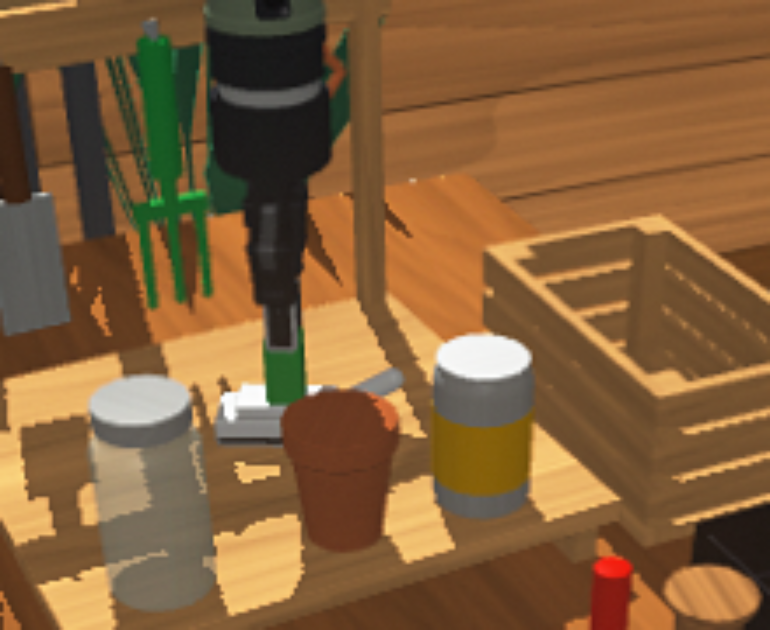

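```bash
python3 - <<'E'
from h import *; from meas import *
p=read_camera('side'); P=pts(p)
# column of pixels through finger: print z along rows
r=p['range_z']; V=np.array(p['view'])
for u in (258,261,264):
    m=np.zeros((480,640),bool); m[118:160,u]=1
    Q=pts(p,m); v=np.nonzero(m&(r>0))[0]
    print(u); print([(int(a),*map(int,b.round()),*p['pixels'][a,u].tolist()) for a,b in zip(v,Q)][::2])
E
```

```text
258
[(118, 541, 289, 199, 28, 31, 38), (120, 541, 290, 194, 27, 32, 39), (122, 546, 306, 181, 29, 33, 40), (124, 545, 303, 177, 36, 40, 45), (126, 543, 298, 175, 28, 32, 39), (128, 550, 319, 159, 27, 32, 38), (130, 550, 322, 153, 29, 34, 40), (132, 549, 318, 150, 29, 33, 41), (134, 549, 319, 144, 28, 33, 41), (136, 548, 318, 140, 27, 33, 40), (138, 548, 320, 133, 36, 39, 47), (140, 551, 328, 124, 73, 101, 77), (142, 552, 332, 116, 38, 93, 39), (144, 551, 332, 111, 39, 93, 41), (146, 550, 330, 107, 40, 93, 41), (148, 551, 334, 99, 40, 94, 42), (150, 549, 329, 97, 38, 92, 41), (152, 550, 333, 89, 39, 92, 41), (154, 550, 333, 83, 35, 91, 37), (156, 549, 330, 80, 148, 149, 150), (158, 548, 329, 75, 131, 137, 139)]
261
[(118, 546, 284, 200, 26, 30, 38), (120, 547, 287, 194, 25, 30, 37), (122, 548, 289, 188, 26, 31, 39), (124, 548, 292, 182, 27, 33, 40), (126, 549, 294, 176, 28, 33, 40), (128, 555, 313, 161, 29, 33, 40), (130, 555, 315, 155, 28, 33, 41), (132, 554, 312, 152, 29, 33, 41), (134, 555, 317, 144, 29, 34, 41), (136, 554, 314, 140, 29, 35, 43), (138, 554, 314, 135, 25, 29, 38), (
[... 366 characters left out ...]
7, 33, 43), (120, 565, 318, 177, 45, 48, 49), (122, 565, 318, 172, 26, 29, 34), (124, 563, 314, 169, 25, 28, 34), (126, 563, 313, 165, 45, 48, 52), (128, 564, 318, 157, 76, 79, 83), (130, 563, 316, 153, 75, 78, 83), (132, 566, 324, 144, 97, 100, 105), (134, 563, 319, 141, 96, 97, 104), (136, 563, 319, 136, 102, 105, 111), (138, 563, 320, 130, 102, 103, 111), (140, 565, 325, 122, 54, 97, 57), (142, 565, 327, 116, 37, 94, 39), (144, 564, 325, 111, 39, 95, 40), (146, 565, 329, 104, 40, 94, 42), (148, 564, 327, 100, 39, 95, 42), (150, 563, 324, 96, 40, 94, 43), (152, 562, 324, 91, 41, 95, 42), (154, 534, 243, 133, 37, 78, 67), (156, 529, 230, 136, 32, 56, 107), (158, 526, 223, 136, 31, 57, 106)]
```

```bash
python3 - <<'E'
from h import *; from meas import *
p=read_camera('side'); P=pts(p)
r=p['range_z']
for u in (245,255,263):
    m=np.zeros((480,640),bool); m[50:140,u]=1
    Q=pts(p,m); v=np.nonzero(m&(r>0))[0]
    print(u); print([(int(a),*map(int,b.round())) for a,b in zip(v,Q)][::4])
cv2.imwrite('pics/c7.png',cv2.resize(p['pixels'][60:170,210:310],None,fx=5.4,fy=5.4,interpolation=cv2.INTER_NEAREST))
E
```

```text
245
[(50, 534, 322, 340), (54, 532, 318, 333), (58, 531, 319, 325), (62, 532, 322, 315), (66, 532, 327, 305), (71, 529, 319, 297), (75, 529, 322, 287), (79, 528, 321, 279), (83, 528, 323, 270), (87, 528, 323, 260), (91, 749, 1036, -45), (95, 754, 1057, -69), (99, 756, 1068, -91), (103, 679, 824, 1), (107, 668, 791, 1), (111, 659, 766, -1), (115, 648, 733, 1), (119, 638, 703, 1), (123, 631, 687, -4), (127, 620, 654, -2), (131, 611, 626, -1), (135, 571, 499, 53), (139, 565, 482, 50)]
255
[(50, 550, 306, 343), (54, 549, 305, 335), (58, 548, 304, 327), (62, 548, 306, 318), (66, 548, 308, 309), (70, 548, 308, 300), (74, 547, 306, 292), (78, 545, 302, 285), (82, 546, 307, 274), (86, 544, 305, 266), (90, 543, 304, 258), (94, 544, 306, 248), (98, 543, 307, 238), (102, 541, 303, 231), (106, 538, 293, 226), (110, 533, 283, 222), (114, 532, 280, 214), (118, 535, 291, 199), (122, 539, 306, 182), (126, 537, 301, 175), (130, 544, 326, 153), (134, 544, 327, 142), (138, 544, 331, 129)]
263
[(50, 566, 303, 341), (54, 565, 301, 334), (58, 565, 302, 325), (62, 565, 303, 316), (66, 566, 307, 306), (71, 563, 300, 298), (75, 563, 302, 289), (79, 562, 301, 280), (83, 562, 301, 271), (87, 560, 298, 264), (91, 575, 341, 237), (95, 573, 337, 229), (99, 565, 317, 228), (103, 565, 317, 219), (107, 564, 317, 209), (111, 575, 348, 185), (115, 562, 314, 192), (119, 561, 313, 182), (123, 555, 298, 180), (127, 554, 296, 171), (131, 561, 318, 150), (135, 561, 320, 138), (139, 561, 321, 127)]
```

View pics/c7.png

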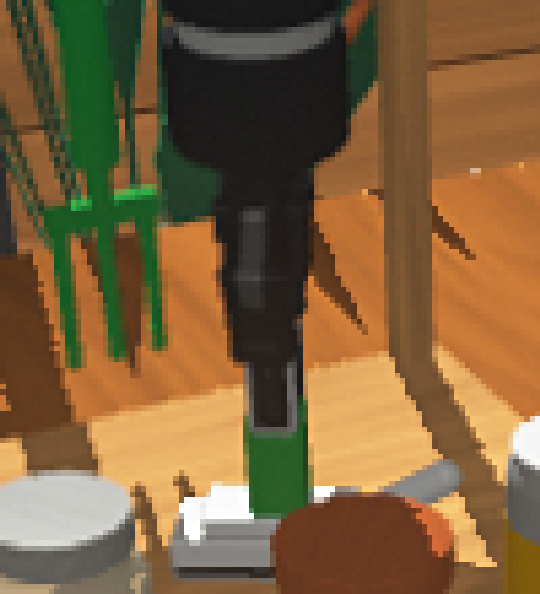

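By depth, the fingertips sit at about z = 125, so they overlap the grip's top (128) by only a few mm. That disagrees with the nominal tip extent. I'll open, go about 15 mm lower while watching the force, and grip again.

step_arm(plan=[{"travel":[0,0,0],"spin":0},{"travel":[0,0,0],"spin":0},{"travel":[0,0,0],"spin":0}], jaw=5)

```text
t: 23.5
position: [562.3, 340.0, 118.2]
tool_rot: [-0.372, 0.597, 0.378, 0.602]
contact_force: [0.8, -0.3, 1.0]
opening: 50.1
```

step_arm(plan=[{"travel":[-0.3,-0.1,-0.8],"spin":0}])

```text
t: 23.6
position: [560.3, 339.4, 111.1]
tool_rot: [-0.372, 0.596, 0.378, 0.603]
contact_force: [-0.4, -0.0, 0.2]
opening: 49.9
```

```bash
python3 w.py 4
```

```text
23.8 pos [558.7 338.8 109.6] appr [-1.0e-04  9.6e-03 -1.0e+00] jaw [0.4371 0.8994 0.0086] 64.08 F [-1.1 -0.3 -0.6] op 49.8
 q [ 0.428   0.5997 -0.0613  0.9059  0.0088  0.8804] qd [-0.    -0.003  0.013  0.001 -0.    -0.001] eff [ 2.000e-02 -5.625e+01  2.443e+01 -3.000e-02  3.000e-02  0.000e+00]
```

step_arm(plan=[{"travel":[-0.1,0,-0.7],"spin":0}])

```text
t: 23.9
position: [558.6, 339.2, 103.4]
tool_rot: [-0.372, 0.597, 0.378, 0.602]
contact_force: [0.3, -0.9, 0.3]
opening: 49.9
```

```bash
python3 w.py 4;  python3 - <<'E'
from h import *; from meas import *
p=read_camera('side')
cv2.imwrite('pics/c8.png',cv2.resize(p['pixels'][60:170,210:310],None,fx=5.4,fy=5.4,interpolation=cv2.INTER_NEAREST))
r=p['range_z']
for u in (258,262):
    m=np.zeros((480,640),bool); m[132:154,u]=1
    Q=pts(p,m); v=np.nonzero(m&(r>0))[0]
    print(u); print([(int(a),*map(int,b.round()),p['pixels'][a,u].tolist()) for a,b in zip(v,Q)])
E
```

```text
24.1 pos [557.4 338.7 102.2] appr [-7.0e-04  9.4e-03 -1.0e+00] jaw [0.4371 0.8994 0.0081] 64.08 F [-0.2 -0.4  0. ] op 49.6
 q [ 0.4287  0.6051 -0.0723  0.8902  0.0088  0.881 ] qd [ 0.001 -0.005  0.01   0.001  0.001 -0.002] eff [ 1.000e-02 -5.627e+01  2.426e+01 -3.000e-02  3.000e-02  0.000e+00]
258
[(132, 539, 290, 165, [36, 40, 47]), (133, 537, 284, 165, [35, 40, 46]), (134, 538, 286, 162, [29, 34, 42]), (135, 537, 285, 160, [29, 34, 41]), (136, 544, 306, 146, [29, 34, 42]), (137, 542, 302, 146, [31, 36, 43]), (138, 543, 305, 142, [29, 35, 41]), (139, 542, 303, 140, [30, 35, 42]), (140, 542, 302, 138, [29, 36, 43]), (141, 542, 304, 135, [30, 36, 43]), (142, 543, 305, 131, [30, 35, 43]), (143, 543, 307, 128, [31, 37, 44]), (144, 543, 306, 126, [32, 36, 45]), (145, 542, 304, 124, [31, 36, 44]), (146, 542, 304, 122, [27, 32, 41]), (147, 544, 311, 115, [54, 57, 66]), (148, 542, 308, 114, [80, 93, 86]), (149, 551, 334, 97, [50, 95, 52]), (150, 551, 334, 94, [38, 94, 40]), (151, 551, 336, 90, [39, 94, 42]), (152, 550, 332, 89, [36, 92, 40]), (153, 550, 333, 87, [38, 92, 40])]
262
[(132, 553, 302, 156, [31, 36, 43]), (133, 553, 301, 154, [30, 38, 42]), (134, 555, 309, 147, [52, 66, 58]), (135, 554, 306, 146, [74, 89, 79]), (136, 553, 305, 145, [80, 94, 85]), (137, 553, 306, 142, [77, 83, 85]), (138, 554, 307, 138, [87, 86, 96]), (139, 554, 307, 136, [95, 95, 104]), (140, 554, 308, 133, [97, 98, 109]), (141, 554, 309, 130, [99, 98, 109]), (142, 553, 306, 129, [98, 98, 108]), (143, 553, 307, 125, [102, 103, 112]), (144, 553, 307, 123, [102, 104, 112]), (145, 552, 305, 121, [102, 103, 112]), (146, 552, 307, 118, [103, 105, 112]), (147, 552, 305, 116, [103, 104, 114]), (148, 559, 328, 100, [76, 100, 81]), (149, 559, 327, 98, [45, 97, 47]), (150, 559, 327, 96, [39, 94, 41]), (151, 558, 325, 94, [38, 93, 42]), (152, 558, 327, 90, [41, 95, 43]), (153, 558, 325, 88, [40, 95, 43])]
```

View pics/c8.png

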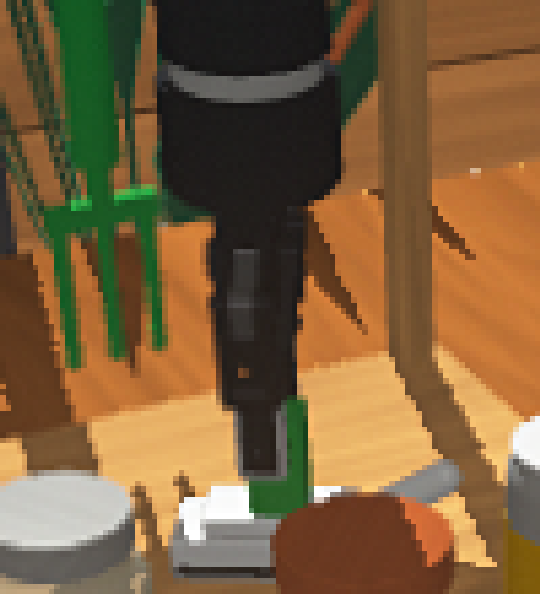

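The near finger now reaches well down the grip, about 14 mm or more. I'll go slightly lower, centre in x and close.

step_arm(plan=[{"travel":[0.3,0.1,-0.4],"spin":0}])

```text
t: 24.25
position: [561.0, 340.0, 99.1]
tool_rot: [-0.372, 0.597, 0.378, 0.601]
contact_force: [-1.3, -0.5, 0.3]
opening: 49.6
```

```bash
python3 w.py 4
```

```text
24.45 pos [560.7 339.8  98.3] appr [-4.0e-04  9.5e-03 -1.0e+00] jaw [0.4372 0.8993 0.0083] 64.08 F [ 0.9 -0.4  0.4] op 50.1
 q [ 0.4281  0.6144 -0.0663  0.8866  0.0088  0.8806] qd [ 0.    -0.003 -0.002  0.    -0.    -0.   ] eff [-2.000e-02 -5.679e+01  2.445e+01 -6.000e-02  3.000e-02 -0.000e+00]
```

step_arm(plan=[{"travel":[0,0,0],"spin":0},{"travel":[0,0,0],"spin":0},{"travel":[0,0,0],"spin":0},{"travel":[0,0,0],"spin":0},{"travel":[0,0,0],"spin":0}], jaw=1, grip_force=60)

```text
t: 24.95
position: [560.9, 339.8, 98.5]
tool_rot: [-0.372, 0.598, 0.378, 0.601]
contact_force: [1.2, -0.1, -0.0]
opening: 24.7
```

```bash
python3 w.py 2;  python3 - <<'E'
from h import *; from meas import *
p=read_camera('side')
cv2.imwrite('pics/c9.png',cv2.resize(p['pixels'][60:170,210:310],None,fx=5.4,fy=5.4,interpolation=cv2.INTER_NEAREST))
E
```

```text
25.05 pos [560.9 339.8  98.5] appr [ 0.      0.0097 -1.    ] jaw [0.4372 0.8993 0.0087] 64.08 F [ 0.4  0.4 -1.4] op 24.9
 q [ 0.4281  0.6142 -0.0661  0.8865  0.0088  0.8805] qd [ 0.001  0.001  0.     0.002  0.002 -0.001] eff [ 2.000e-02 -5.719e+01  2.447e+01  7.000e-02  3.000e-02  0.000e+00]
```

View pics/c9.png

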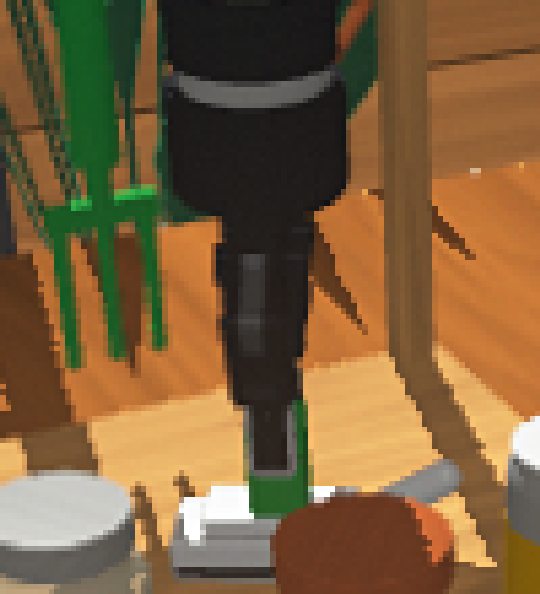

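The grip overlap is now solid and the opening reads 24.9. Lifting.

step_arm(plan=[{"travel":[0,0,1.5],"spin":0},{"travel":[0,0,3],"spin":0},{"travel":[0,0,3.5],"spin":0},{"travel":[0,0,3.5],"spin":0},{"travel":[0,0,3.5],"spin":0},{"travel":[0,0,2],"spin":0}])

```text
t: 25.7
position: [555.1, 337.2, 267.8]
tool_rot: [-0.371, 0.603, 0.379, 0.596]
contact_force: [0.3, 0.5, -1.0]
opening: 25.0
```

```bash
python3 w.py 4;  python3 - <<'E'
from h import *; from meas import *
p=read_camera('side'); save(p,'side10')
E
```

```text
25.9 pos [554.3 336.8 263.9] appr [-0.0163  0.0022 -0.9999] jaw [ 0.4373  0.8993 -0.0052] 64.07 F [-0.4 -0.3 -2.2] op 24.8
 q [0.428  0.5086 0.1868 1.2629 0.0088 0.8805] qd [-0.     0.023 -0.035 -0.002 -0.002  0.   ] eff [ 5.000e-02 -5.797e+01  2.945e+01  2.000e-01  3.000e-02 -0.000e+00]
```

View pics/side10.png

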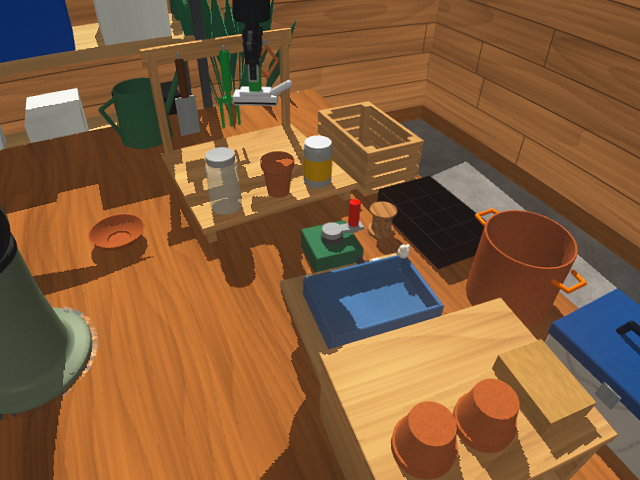

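The rose is held at (255,95), clear of everything. Now I'll carry it across.

step_arm(plan=[{"travel":[0.1,-1.5,0],"spin":0},{"travel":[0.1,-2.5,0],"spin":2},{"travel":[0.1,-3.5,0],"spin":2},{"travel":[0.1,-3.5,0],"spin":2},{"travel":[0.1,-3.5,0],"spin":2},{"travel":[0.1,-3.5,0],"spin":2},{"travel":[0,-3.5,0],"spin":2},{"travel":[0,-3.5,0],"spin":2},{"travel":[0,-3.5,0],"spin":2},{"travel":[0,-3.5,0],"spin":2}])

```text
t: 26.95
position: [546.7, -1.2, 243.3]
tool_rot: [-0.463, 0.545, 0.475, 0.513]
contact_force: [-0.7, 0.4, -1.9]
opening: 24.8
```

```bash
python3 w.py 1
```

```text
27.0 pos [546.5  -6.6 243. ] appr [-0.0467 -0.0225 -0.9987] jaw [ 0.1241  0.9919 -0.0281] 82.87 F [ 0.8 -4.6 -1.9] op 25.1
 q [-0.131   0.3454 -0.1186  1.1502 -0.0284 -0.0053] qd [0.057 0.007 0.018 0.006 0.054 0.185] eff [  6.26 -47.99  27.19   0.65   1.12  -0.34]
```

```bash
python3 w.py 4
```

```text
27.2 pos [547.4   0.7 243.9] appr [-0.0448 -0.017  -0.9988] jaw [ 0.1223  0.9922 -0.0224] 82.98 F [ 0.5  0.6 -1.9] op 25.0
 q [-0.1208  0.3453 -0.1162  1.1518 -0.0223  0.0027] qd [ 0.029 -0.001  0.013  0.002 -0.001  0.   ] eff [-9.700e-01 -4.610e+01  2.684e+01  3.400e-01 -1.300e-01 -1.000e-02]
```

step_arm(plan=[{"travel":[0.6,-4,0],"spin":0}])

```text
t: 27.3
position: [552.6, -35.5, 243.6]
tool_rot: [-0.463, 0.544, 0.477, 0.512]
contact_force: [1.1, -1.2, -0.2]
opening: 25.0
```

```bash
python3 w.py 6
```

```text
27.6 pos [553.1 -38.1 243.6] appr [-0.0456 -0.0164 -0.9988] jaw [ 0.1209  0.9924 -0.0218] 83.06 F [ 0.5  0.1 -1.2] op 24.8
 q [-0.188   0.3581 -0.0983  1.1561 -0.0246 -0.0658] qd [ 0.006 -0.005  0.002  0.001 -0.003 -0.003] eff [ -0.51 -46.77  27.     0.34  -0.11   0.  ]
```

The tilt has grown to about 2.8° during the chained carry. I'll finish the travel in single settled rows, then correct the tilt above the dish.

step_arm(plan=[{"travel":[0.3,-5,0],"spin":0}])

```text
t: 27.7
position: [556.0, -82.6, 243.8]
tool_rot: [-0.464, 0.542, 0.478, 0.512]
contact_force: [0.2, -0.6, -1.6]
opening: 24.9
```

```bash
python3 w.py 5
```

```text
27.95 pos [555.9 -87.1 243.5] appr [-0.0459 -0.0157 -0.9988] jaw [ 0.1203  0.9925 -0.0212] 83.09 F [ 0.2 -0.8 -1.7] op 25.2
 q [-0.2714  0.3727 -0.0771  1.1611 -0.0275 -0.1498] qd [ 0.013 -0.005 -0.005  0.    -0.001 -0.004] eff [ -0.79 -47.6   27.19   0.28  -0.15  -0.  ]
```

step_arm(plan=[{"travel":[0.3,-5,0],"spin":-8}])

```text
t: 28.05
position: [558.9, -131.2, 243.9]
tool_rot: [-0.424, 0.574, 0.441, 0.545]
contact_force: [0.6, -0.4, -1.7]
opening: 25.0
```

```bash
python3 w.py 5
```

```text
28.3 pos [ 558.7 -136.1  243.4] appr [-0.0481 -0.0085 -0.9988] jaw [ 0.2559  0.9665 -0.0205] 75.17 F [ 0.5  0.8 -0.9] op 24.8
 q [-0.3538  0.3978 -0.0398  1.1754 -0.0246 -0.094 ] qd [ 0.014 -0.005 -0.005  0.002 -0.002 -0.001] eff [ -0.84 -48.95  27.32   0.29  -0.14   0.  ]
```

step_arm(plan=[{"travel":[0.3,-4,4],"spin":-8}])

```text
t: 28.4
position: [557.3, -165.5, 274.1]
tool_rot: [-0.378, 0.605, 0.406, 0.571]
contact_force: [1.7, -0.6, -1.7]
opening: 24.9
```

```bash
python3 w.py 6
```

```text
28.7 pos [ 561.1 -170.5  278.7] appr [-4.980e-02 -9.000e-04 -9.988e-01] jaw [ 0.3858  0.9224 -0.0201] 67.3 F [-0.3  0.4 -1.2] op 25.1
 q [-0.4098  0.4073  0.0637  1.2726 -0.0206 -0.0127] qd [ 0.001  0.005 -0.008  0.001 -0.002  0.004] eff [ -0.41 -50.77  28.23   0.35  -0.09  -0.  ]
```

step_arm(plan=[{"travel":[0,0,5],"spin":-8.5}])

```text
t: 28.8
position: [556.1, -166.8, 320.4]
tool_rot: [-0.331, 0.634, 0.362, 0.598]
contact_force: [1.2, -0.3, -1.9]
opening: 25.1
```

```bash
python3 w.py 5
```

```text
29.05 pos [ 561.1 -169.5  328.1] appr [-0.0496  0.0067 -0.9987] jaw [ 0.5159  0.8564 -0.0199] 58.93 F [ 0.4 -0.1 -1.7] op 24.8
 q [-0.4119  0.3975  0.1721  1.3936 -0.0137  0.1311] qd [-0.006  0.014 -0.021 -0.    -0.001  0.003] eff [ 2.000e-02 -5.144e+01  2.896e+01  4.800e-01 -5.000e-02  0.000e+00]
```

step_arm(plan=[{"travel":[0,0,5],"spin":-8.5}])

```text
t: 29.15
position: [555.8, -166.4, 368.2]
tool_rot: [-0.283, 0.658, 0.318, 0.621]
contact_force: [0.5, -0.3, -2.5]
opening: 24.9
```

```bash
python3 w.py 6
```

```text
29.45 pos [ 560.8 -169.1  376.4] appr [-0.0502  0.0148 -0.9986] jaw [ 0.6359  0.7715 -0.0205] 50.51 F [ 0.5  1.  -1.5] op 24.5
 q [-0.4153  0.4004  0.2959  1.5182 -0.0067  0.2746] qd [-0.002  0.006 -0.008  0.005  0.001  0.003] eff [ 5.000e-02 -5.113e+01  2.855e+01  4.700e-01 -2.000e-02 -0.000e+00]
```

step_arm(plan=[{"travel":[0,0,-3],"spin":0},{"travel":[0,0,-3.5],"spin":0},{"travel":[0,0,-3.5],"spin":0},{"travel":[0,0,-3],"spin":0}])

```text
t: 29.85
position: [560.8, -168.6, 241.2]
tool_rot: [-0.291, 0.652, 0.314, 0.626]
contact_force: [0.4, 0.5, -2.0]
opening: 25.0
```

```bash
python3 w.py 6
```

```text
30.15 pos [ 563.  -169.6  246.1] appr [-0.043   0.0116 -0.999 ] jaw [ 0.6336  0.7734 -0.0183] 50.67 F [ 0.6  0.3 -0.9] op 24.7
 q [-0.4146  0.4215  0.0033  1.1967 -0.0067  0.2723] qd [ 0.001 -0.011  0.01  -0.002 -0.001  0.001] eff [ 0.000e+00 -4.926e+01  2.628e+01  4.400e-01 -2.000e-02 -0.000e+00]
```

step_arm(plan=[{"travel":[0,0,-4],"spin":0},{"travel":[0,0,0],"spin":0}])

```text
t: 30.35
position: [565.7, -170.8, 210.0]
tool_rot: [-0.294, 0.649, 0.311, 0.629]
contact_force: [-1.6, 0.8, -2.3]
opening: 25.1
```

```bash
python3 w.py 5
```

```text
30.6 pos [ 569.2 -172.3  215.3] appr [-0.0266  0.0044 -0.9996] jaw [ 0.6337  0.7735 -0.0135] 50.68 F [-0.1 -0.6 -1.6] op 24.8
 q [-0.4145  0.4364 -0.0523  1.1082 -0.0067  0.2721] qd [ 0.     0.004 -0.013 -0.007 -0.001  0.001] eff [-1.000e-02 -5.062e+01  2.668e+01  2.500e-01 -3.000e-02 -0.000e+00]
```

step_arm(plan=[{"travel":[0,0,5],"spin":0}])

```text
t: 30.7
position: [565.4, -170.8, 258.1]
tool_rot: [-0.294, 0.65, 0.311, 0.628]
contact_force: [0.8, 0.2, -1.9]
opening: 25.1
```

```bash
python3 w.py 5
```

```text
30.95 pos [ 569.6 -172.5  263.8] appr [-0.0248  0.0036 -0.9997] jaw [ 0.6337  0.7735 -0.0129] 50.67 F [-0.4 -0.1 -1.3] op 24.7
 q [-0.4145  0.4109  0.0329  1.2169 -0.0067  0.2721] qd [-0.001  0.023 -0.035 -0.007 -0.001 -0.001] eff [ 2.000e-02 -5.186e+01  2.874e+01  2.200e-01 -3.000e-02 -0.000e+00]
```

step_arm(plan=[{"travel":[0,0,-5],"spin":0},{"travel":[0,0,0],"spin":0}])

```text
t: 31.15
position: [568.1, -171.8, 211.7]
tool_rot: [-0.297, 0.647, 0.308, 0.631]
contact_force: [-1.0, 0.4, -2.3]
opening: 24.8
```

```bash
python3 w.py 5
```

```text
31.4 pos [ 575.1 -174.9  221.4] appr [-0.0102 -0.0029 -0.9999] jaw [ 0.6338  0.7734 -0.0087] 50.67 F [ 0.1 -0.3 -1.6] op 24.7
 q [-0.4145  0.4303 -0.0455  1.1031 -0.0067  0.2721] qd [-0.001 -0.001 -0.004 -0.007  0.001 -0.   ] eff [-0.000e+00 -5.012e+01  2.655e+01  1.200e-01 -2.000e-02 -0.000e+00]
```

step_arm(plan=[{"travel":[-0.6,0,-3],"spin":0},{"travel":[0,0,0],"spin":0}])

```text
t: 31.6
position: [571.6, -175.9, 194.8]
tool_rot: [-0.304, 0.641, 0.301, 0.637]
contact_force: [-0.6, 0.3, -0.8]
opening: 25.1
```

```bash
python3 w.py 5
```

```text
31.85 pos [ 574.8 -177.1  198.6] appr [ 0.003  -0.0086 -1.    ] jaw [ 0.6336  0.7737 -0.0047] 50.69 F [-0.1  0.2 -1.6] op 24.7
 q [-0.4182  0.4341 -0.0993  1.0312 -0.0066  0.2679] qd [ 0.001  0.002 -0.013 -0.005 -0.001 -0.001] eff [-2.000e-02 -5.051e+01  2.660e+01 -4.000e-02 -3.000e-02  0.000e+00]
```

step_arm(plan=[{"travel":[-0.6,0,0],"spin":8.5}])

```text
t: 31.95
position: [569.8, -177.3, 199.6]
tool_rot: [-0.354, 0.614, 0.347, 0.614]
contact_force: [-0.3, 0.5, -2.5]
opening: 24.9
```

```bash
python3 w.py 5
```

```text
32.2 pos [ 569.2 -177.2  199.1] appr [ 0.005  -0.0083 -1.    ] jaw [ 0.5143  0.8576 -0.0045] 59.05 F [ 1.1  0.4 -1. ] op 25.1
 q [-0.4227  0.4226 -0.116   1.0242 -0.0055  0.1174] qd [ 0.001  0.005 -0.003 -0.001 -0.002 -0.011] eff [-3.000e-02 -5.019e+01  2.665e+01 -5.000e-02 -2.000e-02  1.000e-02]
```

step_arm(plan=[{"travel":[0,0,0],"spin":8.5}])

```text
t: 32.3
position: [569.5, -177.2, 199.3]
tool_rot: [-0.397, 0.587, 0.39, 0.588]
contact_force: [-0.2, 0.8, -1.3]
opening: 25.0
```

```bash
python3 w.py 5
```

```text
32.55 pos [ 569.3 -177.2  199.1] appr [ 0.0061 -0.0075 -1.    ] jaw [ 0.3847  0.923  -0.0046] 67.37 F [ 1.   0.5 -0.3] op 25.4
 q [-0.4233  0.4221 -0.1168  1.0233 -0.0043 -0.0284] qd [-0.001 -0.    -0.001  0.    -0.    -0.014] eff [-0.000e+00 -5.004e+01  2.668e+01 -8.000e-02 -2.000e-02  1.000e-02]
```

step_arm(plan=[{"travel":[0,0,0],"spin":8.5}])

```text
t: 32.65
position: [569.4, -177.2, 199.1]
tool_rot: [-0.438, 0.557, 0.432, 0.558]
contact_force: [0.1, 0.4, -1.3]
opening: 24.7
```

```bash
python3 w.py 5
```

```text
32.9 pos [ 569.3 -177.2  199.1] appr [ 0.0071 -0.0065 -1.    ] jaw [ 0.2472  0.9689 -0.0046] 75.69 F [ 0.1 -0.4 -2.2] op 25.1
 q [-0.424   0.4217 -0.1175  1.0225 -0.003  -0.1742] qd [-0.    -0.002 -0.001 -0.     0.001 -0.016] eff [-0.000e+00 -4.997e+01  2.665e+01 -8.000e-02 -1.000e-02  1.000e-02]
```

step_arm(plan=[{"travel":[0,0,0],"spin":7.5}])

```text
t: 33.0
position: [569.3, -177.2, 199.1]
tool_rot: [-0.473, 0.528, 0.466, 0.529]
contact_force: [0.3, -0.2, -1.2]
opening: 25.1
```

```bash
python3 w.py 5
```

```text
33.25 pos [ 569.3 -177.2  199.1] appr [ 0.0079 -0.0055 -1.    ] jaw [ 0.1217  0.9926 -0.0045] 83.01 F [ 0.   0.4 -2. ] op 24.8
 q [-0.4246  0.4213 -0.118   1.022  -0.0018 -0.3027] qd [ 0.     0.001  0.     0.    -0.    -0.015] eff [-0.000e+00 -4.996e+01  2.665e+01 -9.000e-02 -1.000e-02  1.000e-02]
```

The tilt is now 0.55°. Next I'll measure the held rose directly against the dish.

```bash
cat > rose.py <<'E'
from st import *; from meas import sel,rect
import sys
tag=sys.argv[1]; o=get_obs(); f=o['position'][2]-48.5; x,y=o['position'][:2]
for n in ['top','side']:
    p=read_camera(n); save(p,n+tag); P=pts(p)
    r=regions_of(p,'rose')
    for k in r[:1]:
        Q=pts(p,k['region']); print(n,'rose',k['conf'],len(Q))
        h=Q[(Q[:,2]>f-8)&(Q[:,2]<f+26)]
        if len(h)>20: print(' head',rect(h),np.percentile(h[:,2],[1,5,50,95]).round(1))
    Q=sel(P,(x-70,x+100),(y-45,y+45),(f-12,f+60)); print(' near',len(Q), np.percentile(Q,[1,99],axis=0).round(1).tolist() if len(Q) else 0)
    Q=sel(P,(x-70,x+60),(y-45,y+45),(f+16,f+26)); 
    if len(Q)>20: print(' headtop',len(Q),rect(Q),np.median(Q[:,2]))
st()
E
python3 rose.py 11
```

```text
top rose 0.27 512
 near 0 0
side rose 0.94 2254
 head (array([ 568.7, -179.4]), array([45.5, 98.9]), 82.3) [152.  155.  169.5 174.6]
 near 2082 [[519.3, -204.5, 153.1], [643.6, -156.0, 208.0]]
 headtop 628 (array([ 568.7, -179.4]), array([45.5, 98.9]), 82.3) 171.8307411513529
33.45 pos [ 569.3 -177.2  199.1] appr [ 0.0079 -0.0055 -1.    ] jaw [ 0.1197  0.9928 -0.0045] 83.12 F [ 0.7 -0.3 -1.2] op 24.7
 q [-0.4246  0.4213 -0.118   1.022  -0.0017 -0.3046] qd [ 0.001 -0.001  0.001  0.001  0.002 -0.006] eff [-0.000e+00 -4.996e+01  2.665e+01 -9.000e-02 -1.000e-02  1.000e-02]
```

```bash
python3 -c "
import cv2
a=cv2.imread('pics/side11.png'); cv2.imwrite('pics/c11.png',cv2.resize(a[120:350,240:480],None,fx=2.6,fy=2.6))"
```

```text
(no output)
```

View pics/c11.png

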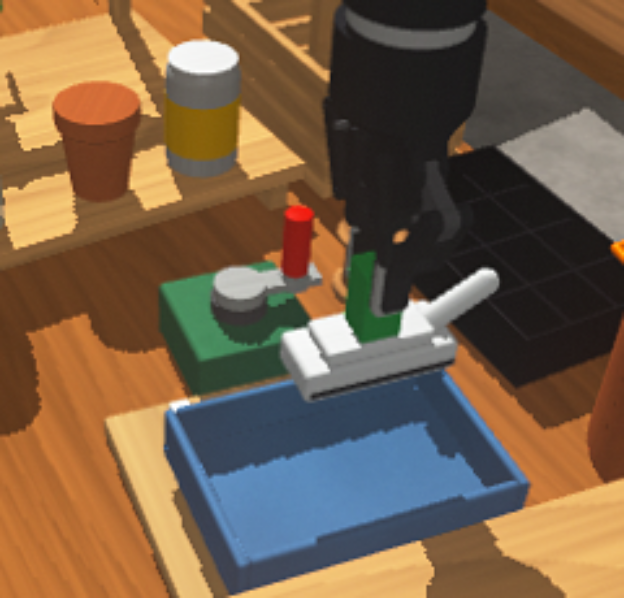

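View pics/top11.png

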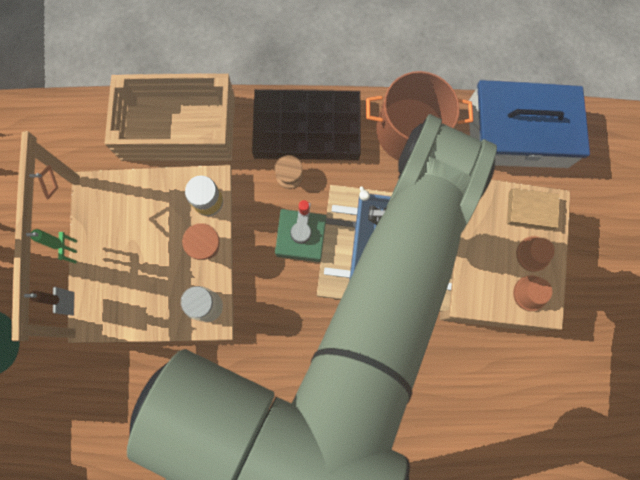

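In the side view the head is level over the dish. The side camera puts the rose at (568.7,-179.4) and the dish at (562.5,-175.8). I'll shift by (-6.5,+3), lower 50 mm and spin +1°.

step_arm(plan=[{"travel":[-0.6,0.3,-2.5],"spin":0.8}])

```text
t: 33.55
position: [566.4, -175.6, 177.1]
tool_rot: [-0.478, 0.524, 0.467, 0.528]
contact_force: [0.5, -1.0, -1.2]
opening: 25.1
```

```bash
python3 w.py 6
```

```text
33.85 pos [ 564.  -174.6  175. ] appr [ 0.0093 -0.0059 -0.9999] jaw [ 0.1063  0.9943 -0.0049] 83.9 F [-0.6  0.3 -1.7] op 25.1
 q [-0.4243  0.4278 -0.1724  0.9597 -0.0016 -0.3178] qd [ 0.    -0.003  0.006 -0.003 -0.    -0.003] eff [ 3.000e-02 -4.909e+01  2.545e+01 -2.000e-02 -0.000e+00  0.000e+00]
```

step_arm(plan=[{"travel":[0,0,-1.5],"spin":0}])

```text
t: 33.95
position: [566.3, -175.6, 162.8]
tool_rot: [-0.478, 0.524, 0.467, 0.528]
contact_force: [0.6, -0.7, -0.9]
opening: 24.6
```

```bash
python3 w.py 6
```

```text
34.25 pos [ 564.5 -174.8  160.9] appr [ 0.0103 -0.0064 -0.9999] jaw [ 0.1064  0.9943 -0.0053] 83.89 F [ 0.1 -0.1 -0.8] op 24.7
 q [-0.4242  0.4396 -0.1921  0.927  -0.0016 -0.3177] qd [ 0.    -0.    -0.003 -0.004  0.001 -0.   ] eff [ -0.   -49.6   25.43  -0.08  -0.     0.  ]
```

step_arm(plan=[{"travel":[-0.2,0.1,-1.1],"spin":0}])

```text
t: 34.35
position: [564.2, -174.6, 151.6]
tool_rot: [-0.478, 0.524, 0.467, 0.528]
contact_force: [0.9, -0.0, -1.7]
opening: 24.6
```

```bash
python3 w.py 8; python3 rose.py 12; python3 dish.py;  python3 -c "
import cv2
a=cv2.imread('pics/side12.png'); cv2.imwrite('pics/c12.png',cv2.resize(a[120:350,240:480],None,fx=2.6,fy=2.6))"
```

```text
34.75 pos [ 562.7 -173.8  150.1] appr [ 0.0105 -0.0066 -0.9999] jaw [ 0.1064  0.9943 -0.0054] 83.89 F [ 1.1  1.1 -1.6] op 24.8
 q [-0.4241  0.4455 -0.2129  0.9001 -0.0017 -0.3175] qd [-0.001 -0.002  0.001  0.     0.001 -0.001] eff [  0.   -49.75  25.2   -0.1   -0.     0.  ]
 near 8 [[652.1, -132.0, 100.7], [659.0, -129.4, 107.5]]
side rose 0.75 2040
 head (array([ 562.2, -176.2]), array([44.1, 98.9]), 83.2) [103.7 106.2 120.8 125.2]
 near 1937 [[512.8, -200.7, 102.1], [653.3, -131.8, 158.6]]
 headtop 584 (array([ 562.1, -175.8]), array([43.4, 98.2]), 83.2) 122.73710490245801
34.95 pos [ 562.6 -173.8  150. ] appr [ 0.0105 -0.0066 -0.9999] jaw [ 0.1064  0.9943 -0.0054] 83.89 F [ 0.2  0.4 -1.2] op 24.8
 q [-0.4241  0.4454 -0.2131  0.9    -0.0016 -0.3176] qd [ 0.     0.001 -0.002 -0.001 -0.    -0.001] eff [ -0.   -49.83  25.28  -0.11  -0.     0.  ]
top rim 357 (array([ 587.9, -110.1]), array([ 57.9, 192.1]), 64.3) 78.47611985118704
339 (array([ 592. , -111.7]), array([ 57.8, 183.5]), 64.1) 0.6
bird 91 [ 659.9 -121.5  100.4]
hood (array([ 534.9, -419.7]), array([236.2, 292.4]), 83.5)
side rim 1558 (array([ 562.7, -176.3]), array([141. , 200.8]), 83.5) 78.92409712176176
1454 (array([ 562.4, -176.5]), array([140.8, 200.4]), 83.6) 0.58
bird 80 [ 656.  -128.4  100.1]
hood (array([ 535.5, -420.7]), array([235.8, 292.6]), 83.4)
```

View pics/c12.png

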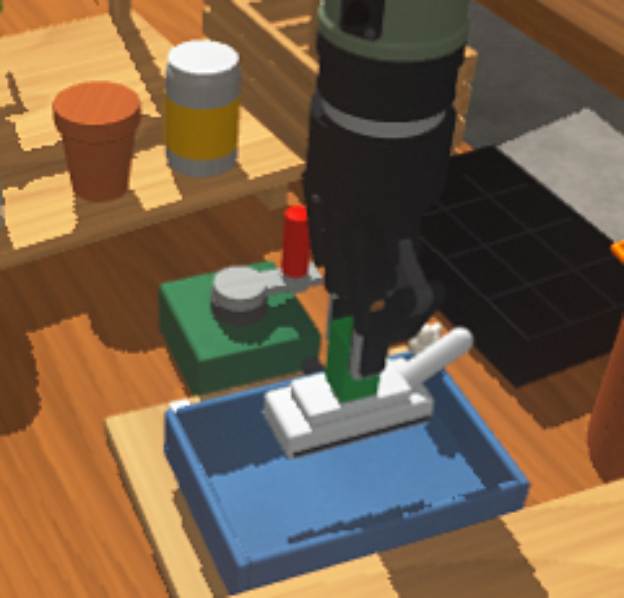

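The rose and dish centres agree within 1 mm, yaw is within 0.5°, and the gap is about 21 mm. I'll check the bystanders and then hand in.

```bash
python3 meas.py | egrep "^(top|side|jar|pot|tin|spool|handle top|gear)"; python3 -c "
from st import *
read_camera('top'); st(); print(close_job()); st()"
```

```text
top
gear 1388 (array([582.3,  11. ]), array([ 99.5, 100.2]), 83.6)
handle top 63 [626.9   3.8 130.6] (array([627.2,   3.7]), array([18.8, 18.2]), 0.8)
jar 759 (array([423.3, 204.7]), array([57.6, 58.6]), 1.5)
pot 1033 (array([549.8, 210.5]), array([72.2, 73.7]), 0.9)
tin 655 (array([649. , 210.9]), array([58.6, 60.4]), 62.2)
spool 516 (array([723.5,  39.2]), array([57.9, 58.2]), 47.8)
side
gear 1119 (array([583.1,   7.5]), array([102. ,  99.8]), 83.8)
handle top 48 [625.2   1.1 130.4] (array([625.3,   2.5]), array([20.4, 13.4]), 60.4)
jar 415 (array([424.7, 203.3]), array([57.4, 59.4]), 25.9)
pot 512 (array([550.3, 207. ]), array([71.6, 71.6]), 43.5)
tin 306 (array([651.2, 208.2]), array([60. , 59.9]), 25.9)
spool 0 (array([0., 0.]), array([0., 0.]), 0.0)
35.3 pos [ 562.5 -173.8  149.9] appr [ 0.0103 -0.0064 -0.9999] jaw [ 0.1064  0.9943 -0.0053] 83.89 F [ 0.3 -0.3 -2.6] op 24.9
 q [-0.4241  0.4456 -0.2132  0.9    -0.0016 -0.3175] qd [ 0.     0.002 -0.    -0.    -0.    -0.   ] eff [  0.   -49.84  25.27  -0.11  -0.     0.  ]
the job is handed in; nothing more can be done
None
the job is handed in; nothing more can be donemeas.py:13: RuntimeWarning: Mean of empty slice.
  q=sel(P,(490,660),(290,395),(122,134)); print('grip top',len(q),q.mean(0).round(1),rect(q))
  ret = um.true_divide(
```

I wound the crank clockwise to its stop, then picked up the rose and carried it over to the dish. It was held there, gripped and still, when I handed the job in at 35.3 s.

- **Crank:** at the stop it pushed back with 14 N and stopped moving. The dish then measured within about 1 mm of its fully-out position.
- **Rose over dish:** the side camera puts the centres within about 1 mm and the long sides within about 0.5°. The spray face is about 21 mm above the rim, and the tool is tilted 0.7°. The arm hid the rose from the top camera, so this rests on the side camera and the arm's own readings.
- **Bystanders:** the jar, flowerpot and tin measured within about 3 mm of where they started, which is the difference between repeat readings. The spool did too from the top camera; the side camera could not see it at the end. The crank handle stayed where I left it.

Several things did not go as planned:
- **Missed grasps:** my first try at the crank handle closed above it, and my first hold on the rose was too shallow. I redid both, and the rose did not leave the shelf in between.
- **Fingertip height:** by camera depth, the fingertips stood about 10 mm above the reported grasp point instead of 19 mm below it. I never explained this, so I set heights from the camera and the shelf.
- **Tilt while carrying:** it reached about 2.8° on the way over, and I corrected it above the dish before lowering.

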